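# Hang up the pipette and stack the sample tray

## Robot

A 6-joint arm with a two-finger parallel gripper is mounted at the origin on the work surface. World frame = base frame: x ahead of the robot, y to its left, z up, the work surface at z = 0. Lengths are in m, angles in degrees, forces in N, time in s.
With the tool pointing down it reaches from about 0.35 to 0.875 m from the base axis. Payload 4.2 kg.
Tool frame: the origin (TCP) lies at the very end of the fingers, on their centre line; the grasp point (between the pads) lies 19 mm behind it (r.hold_point_z is the distance from the TCP to the grasp point, in m); z points along the fingers, y is the direction in which the jaws open and shut (so a half turn about z gives the same grasp; the last joint's range is limited). The gripper opens to 87 mm and grips with 3 to 60 N. Pads are 19 mm wide; open, the fingers measure 117 mm over their backs; the gripper's body (75 mm by 190 mm) begins 51 mm behind the grasp point.
Start: joints at [87.296, 22.042, 0.453, 0, -68.411, -14.817], TCP at [0.188, 0.596, 0.223] pointing down, gripper open.
Joint ranges: [-179.83, 179.83], [-69.29, 118.12], [-61.27, 80.66], [-181.25, 117.63], [-171.15, -9.14], [-177.46, 177.46]. Speed limits (degrees/s): [159.86, 159.86, 180, 180, 180, 180].

## Interface

Orientations are given as a 3x3 rotation matrix whose columns are the frame's x, y, z axes.
In Python, from station import r, cams, ticket gives the robot as it stands.
- The arm moves only by the tool drive_tool, never from a script. Its argument "deltas" is a list of rows, each an object of numbers: "dx", "dy", "dz": the shift along the tool's x, y, z in m; "wx", "wy", "wz": the turn, a rotation vector about the tool's x, y, z in degrees. A call has 1 to 20 rows; each row is the pose to reach, as a shift and turn from the pose commanded when the call began, along the tool's axes at that moment; what a row does not reach only later rows make up. A row lasts 1/10 s, in which the tool goes at most 50 mm and 8.59 degrees, less where a joint would pass 70% of its speed; a pose out of reach is approached as far as the arm can. A call with a gripper value outside its range is refused whole. "gripper" is the opening, from 0 (shut) to 1 (fully open), set as the call begins (left out, the last holds). The fingers move at their own pace and stop on an object; the grip force is fixed at half the most. Time passes only in rows, so rows that repeat a pose let the fingers close. It gives the time, the measured TCP pose, the force and the opening at its end, in the units of the state.
- r.sense(): the state, without advancing time (a new reading comes with each control period).
- cams.capture(name): name is "side" or "top"; returns the picture (384x512x3 uint8, red, green, blue); there is no depth.
- cams.camera_model(name): a dict with "intrinsics" (3x3 intrinsics, pixels), "extrinsics" (4x4, takes a point from world to camera coordinates). Camera axes: x right, y down, z forward; pixel columns grow to the right and rows downward; lengths in m; the calibration is good to about 2 mm. A picture is of the moment at which its call begins. camera_model takes no time and is no camera call.
- ticket.finish_job(): hands the job in, once; it reports no verdict.
The state is a dict: "time_s": time; "joints": joint angles; "joint_velocities": joint speeds; "effort": joint torques, N m; "tcp_pos": TCP position; "ee_rot": TCP orientation; "wrist_force": force on the tool from outside, world axes, zero at the start; "moment": the same for the moment, N m; "gripper_width": opening from 0.0 (shut) to 1.0 (fully open).
Only numpy, scipy, OpenCV 4.12 (cv2) and the standard library are available. Lean on these libraries where they do the work, as an engineer would, in place of code of your own. Each camera call takes 0.05 s, during which the arm holds its last target.

## Task

The pipette standing in the blue tray is in the way: first turn the carousel by its knob until its empty hook is above the red arrow on the foot, then hang the pipette upright on that hook by its collar. Then carry the grey tray with its jars by the handle and lower it gently onto the blue tray, so that all four lugs drop into the corner sockets and it sits flush, fully down. Leave the blue tray and the other things on the bench where they stand, and do not tip the jars.

Things in the scene. Friction and masses are not known exactly. Their poses are not given: they have to be found in the camera images.
- lower_tray: Blue open tray, 180 (x) x 140 (y) x 60 mm high, 0.8 kg, loose; origin at centre of underside. Corner blocks with square sockets 15 mm wide, 18 mm deep, open at rim level (60 mm up), centred at x +-73, y +-53 mm. In its middle a white block (50 x 50 mm, top 49 mm up) with a round hole 14 mm wide, 45 mm deep, where the pipette stands at first. Short blue-capped tubes in it stay below the rim.
- upper_tray: Grey open tray, 180 (x) x 140 (y) mm, 0.35 kg, loose, standing on 4 orange lugs (10 mm wide, 10 mm long, tips tapered to 6 mm) under x +-73, y +-53 mm. Origin at its centre, level with the lug tips; walls reach 55 mm above it. Fits the lower tray either way round. Seated, its underside lies on the lower tray's rim and its origin is 50 mm above the lower tray's origin.
- tray_grip (a point): Centre of the upper tray's fixed orange handle bar, straight above the tray's centre, 110 mm above the lug tips. The bar runs along the tray's x, 156 mm free length, 14 mm wide (y), 16 mm high; nothing stands within 38 mm below it. Axes as the upper tray's.
- pipette: Loose upright pipette, 172 mm tall, 90 g: white round shaft 12 mm thick from the foot to 105 mm, white collar 32 mm wide from 105 to 113 mm, red round handle 26 mm thick from 113 to 160 mm, white plunger button 16 mm thick to 172 mm. Origin at its foot.
- pipette_grip (a point): Centre of the pipette's red handle (26 mm thick), 137 mm above its foot and 32 mm above the underside of its collar; z points up along the pipette.
- carousel: Fixed foot of the pipette carousel: grey disc, 170 mm wide, origin at its centre on the bench, x and y level. A tab with a red arrow runs out from it to 150 mm along its -x, marking the front. The carousel turns about the vertical through this origin.
- rotor (a joint): Angle of the carousel's turning part, rad, growing counter-clockwise seen from above; 0 when the free hook is straight above the red arrow. It turns freely with slight friction (0.06 N m), and stays where it is left. Range +-2.6.
- knob (a point): Centre of the black bar knob on top of the carousel's axis, 268 mm above the bench: 50 mm long (its x), 14 mm wide (its y), 24 mm high; turns with the carousel, axes turn with it. Its -x direction points over the free hook.
- free_hook (a point): Seat of the empty one of 4 hooks, 95 mm from the carousel's axis, 165 mm above the bench; -x points outwards. A steel fork open outwards: prongs 8 mm wide, 6 mm thick, 20 mm gap; point midway between, level with their tops, where the collar's underside rests. Lips (23 to 28 mm outwards) and a stop (23 mm inwards) rise 6 mm. The other hooks, at quarter turns, hold fixed pipettes, tops 232 mm up.
- vial0: Blue-capped jar, 40 mm wide, 50 mm tall, 35 g, standing loose in one of the four compartments of the upper tray; origin at its underside.
- vial1: Blue-capped jar, 40 mm wide, 50 mm tall, 35 g, standing loose in one of the four compartments of the upper tray; origin at its underside.
- vial2: Blue-capped jar, 40 mm wide, 50 mm tall, 35 g, standing loose in one of the four compartments of the upper tray; origin at its underside.
- vial3: Blue-capped jar, 40 mm wide, 50 mm tall, 35 g, standing loose in one of the four compartments of the upper tray; origin at its underside.
- wash_bottle: White bottle with a blue cap, 50 mm wide, 130 mm tall, between the two trays; loose bystander; origin at the centre of its underside.
- amber_jar: Amber jar, 44 mm wide, 65 mm tall, between the two trays; loose bystander; origin at the centre of its underside.
- tape_roll: Yellow tape roll, 80 mm wide, 20 mm high, flat on the bench; loose bystander; origin at the centre of its underside.
- carton: Cardboard carton, 60 x 100 x 50 mm high; loose bystander; origin at the centre of its underside.
- specimen_pot: White pot with red lid, 52 mm wide, 70 mm tall; loose bystander; origin at the centre of its underside.
- beaker: Glass beaker, 68 mm wide, 85 mm tall; loose bystander; origin at the centre of its underside.

How it is judged (in metres and radians):
On the way, in this order (a step that is already met when the one before it is completed fails the run):
1. the empty hook is turned over the red arrow (within 0.2 rad) (value of joint rotor between -0.2 and 0.2 rad), for 0.2 s.
2. the pipette hangs by its collar on that hook, released (horizontal distance between pipette_grip and free_hook below 0.012 m and z of pipette_grip in the frame of free_hook between 0.027 and 0.037 m and angle between pipette_grip's own z axis and vertical below 0.15 rad and contact force between pipette and the fingers below 0.1 N), for 0.2 s.
3. the grey tray is seated on the blue one (horizontal distance between tray_grip and lower_tray below 0.006 m and z of tray_grip in the frame of lower_tray between 0.156 and 0.1635 m and angle between the x axis of tray_grip and the x axis of lower_tray, either way round below 0.06 rad and angle between tray_grip's own z axis and vertical below 0.04 rad), for 0.2 s.
At the end, for the whole second after the job is handed in: Empty hook above arrow (0.3 rad); pipette hangs on it, released, by its collar (within 12 mm of seat, 5 mm in height, tilt < 0.15 rad); grey tray released, at rest, seated on blue (centres 6 mm, height 4 mm, turn 0.06, tilt 0.04 rad); its jars upright (0.3 rad) (all of step 2 and all of step 3 and value of joint rotor between -0.3 and 0.3 rad and contact force between upper_tray and the fingers below 0.1 N and linear speed of upper_tray below 0.03 m/s and angle between each of vial0, vial1, vial2, vial3's own z axis and vertical below 0.3 rad); the robot touches nothing.
It fails at once if a jar in the grey tray tips over (angle between any of vial0, vial1, vial2, vial3's own z axis and vertical above 0.7 rad).
It fails at once if the blue tray is shifted more than 40 mm (distance of lower_tray from where it was at the start of the episode above 0.04 m).
It fails at once if the grey tray is dropped or slammed onto the blue one (faster than 0.3 m/s within 25 mm of its seat) (horizontal distance between tray_grip and lower_tray below 0.05 m and z of tray_grip in the frame of lower_tray below 0.185 m and linear speed of upper_tray above 0.3 m/s).
It fails at once if another thing on the bench is shifted more than 40 mm or tipped over (distance of any of wash_bottle, amber_jar, tape_roll, carton, specimen_pot, beaker from where it was at the start of the episode above 0.04 m or angle between any of wash_bottle, amber_jar, tape_roll, carton, specimen_pot, beaker's own z axis and vertical above 0.5 rad).
It also fails if it takes over 72 s, if anything falls off the work surface, if the arm or the gripper's body presses on something with over 40 N, if the wrist force passes 120 N, or if a joint passes its speed limit or range.

## Working session

There is one attempt and no reset: what is moved stays moved. The work goes in short steps, Python scripts to look and compute and a tool call to move; the robot and the scene stay as the last step left them, time stands still between calls to the robot, and variables do not carry over. Pictures are saved under pics/ and viewed, and the job is handed in when it is done.

Besides the shell and the picture viewer there is one more tool, called as name([rows], argument=value, ...), one row to a line, values as JSON. drive_tool: Moves the arm, as the interface text tells. Its arguments: {"type":"object","properties":{"deltas":{"type":"array","items":{"type":"object","properties":{"dx":{"type":"number"},"dy":{"type":"number"},"dz":{"type":"number"},"wx":{"type":"number"},"wy":{"type":"number"},"wz":{"type":"number"}}}},"gripper":{"type":"number"}},"required":["deltas"]}

```bash
ls; mkdir -p pics
python3 - <<'E'
from station import r,cams,ticket
import cv2,numpy as np
for n in("side","top"):
    im=cams.capture(n); cv2.imwrite(f"pics/{n}0.png",im[:,:,::-1])
    m=cams.camera_model(n); print(n,np.round(m["intrinsics"],2).tolist(),np.round(m["extrinsics"],4).tolist())
s=r.sense(); print(s["time_s"],s["tcp_pos"],np.round(s["ee_rot"],3).tolist(),s["wrist_force"],s["gripper_width"],r.hold_point_z)
E
```

```text
pics
side [[368.61, 0.0, 255.96], [0.0, 368.61, 191.31], [0.0, 0.0, 1.0]] [[0.9506, -0.3101, -0.0132, -0.5444], [-0.1901, -0.5481, -0.8146, 0.2376], [0.2453, 0.7769, -0.5799, 0.9994], [0.0, 0.0, 0.0, 1.0]]
top [[408.76, 0.0, 263.72], [0.0, 408.76, 191.0], [0.0, 0.0, 1.0]] [[-0.0067, -0.9997, -0.0217, -0.0037], [-0.9961, 0.0086, -0.0878, 0.6047], [0.088, 0.021, -0.9959, 1.3394], [0.0, 0.0, 0.0, 1.0]]
0.1 [0.18796479 0.59550961 0.2215834 ] [[0.954, -0.301, -0.001], [-0.301, -0.954, -0.002], [0.0, 0.002, -1.0]] [ 0.0909597  -0.16954499 -0.5151274 ] 0.9999691034765279 0.0187
```

View pics/side0.png

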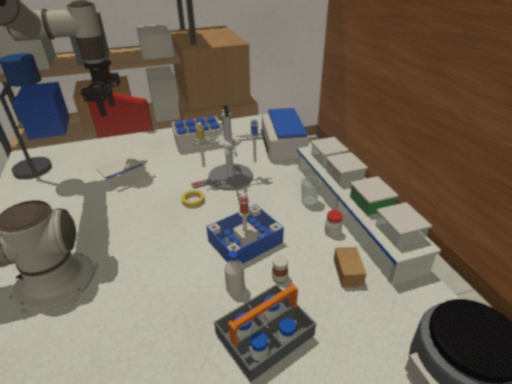

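View pics/top0.png

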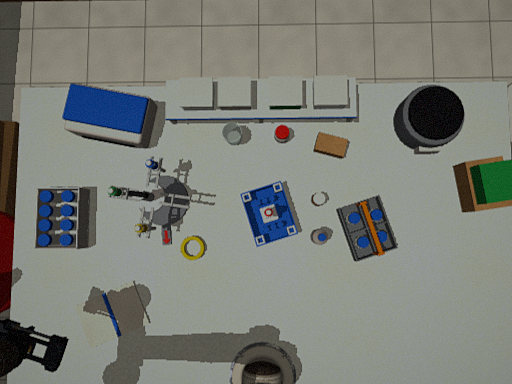

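Run:
```python
import cv2
t=cv2.imread("pics/top0.png"); s=cv2.imread("pics/side0.png")
def c(im,x0,y0,x1,y1,k,n): cv2.imwrite(n,cv2.resize(im[y0:y1,x0:x1],None,fx=k,fy=k,interpolation=cv2.INTER_CUBIC))
c(t,95,140,225,260,6,"pics/t_car.png")
c(t,230,165,330,265,6,"pics/t_low.png")
c(t,300,170,410,270,6,"pics/t_up.png")
c(s,165,95,305,205,5,"pics/s_car.png")
c(s,195,185,325,375,3,"pics/s_tr.png")
```

```text
(no output)
```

View pics/t_car.png

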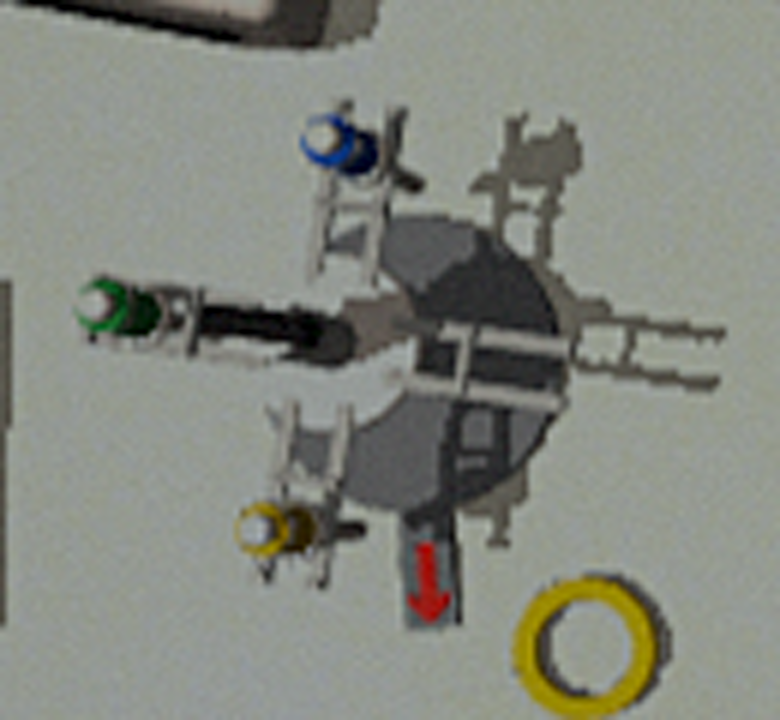

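View pics/t_low.png

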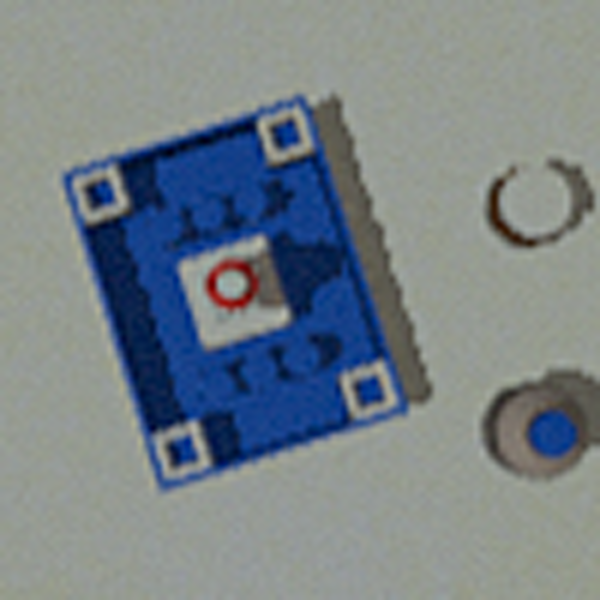

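View pics/t_up.png

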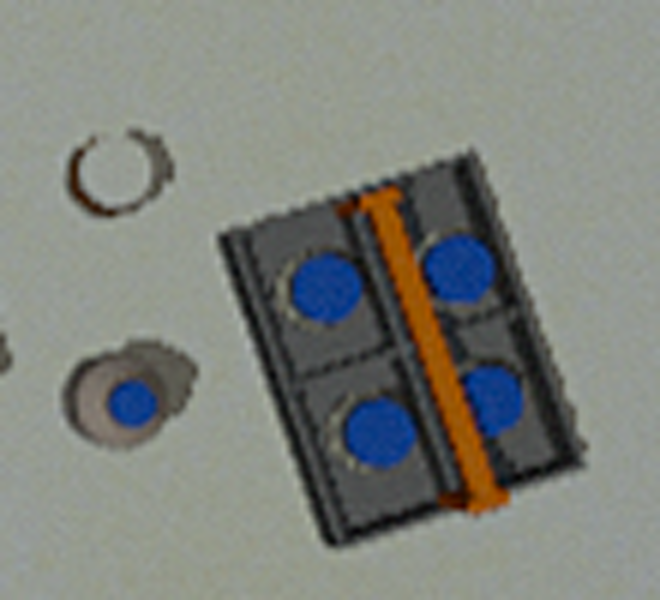

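View pics/s_car.png

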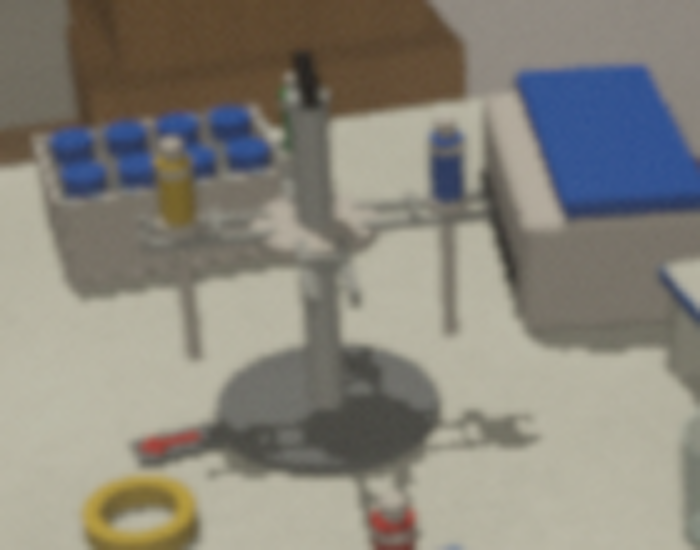

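View pics/s_tr.png

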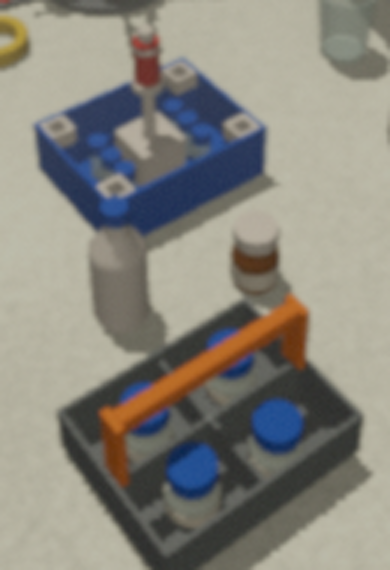

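```bash
cat > h.py <<'E'
import numpy as np, cv2
from station import r,cams,ticket
M={n:(np.array(cams.camera_model(n)["intrinsics"]),np.array(cams.camera_model(n)["extrinsics"])) for n in("top","side")}
def w(n,uv,z):
    K,E=M[n]; d=E[:3,:3].T@np.linalg.solve(K,[uv[0],uv[1],1]); c=-E[:3,:3].T@E[:3,3]
    return c+d*(z-c[2])/d[2]
def pr(n,p):
    K,E=M[n]; q=K@(E[:3,:3]@np.asarray(p,float)+E[:3,3]); return q[:2]/q[2]
def tri(a,b):
    P=[M[n][0]@M[n][1][:3] for n in("top","side")]
    X=cv2.triangulatePoints(P[0],P[1],np.array(a,float).reshape(2,1),np.array(b,float).reshape(2,1))[:,0]
    return X[:3]/X[3]
def cr(u,o,k): return ((u[0]+.5)/k-.5+o[0],(u[1]+.5)/k-.5+o[1])
def crop(n,im,x0,y0,x1,y1,k): cv2.imwrite(n,cv2.resize(im[y0:y1,x0:x1,::-1],None,fx=k,fy=k,interpolation=cv2.INTER_CUBIC))
E
python3 - <<'E'
from h import *
np.set_printoptions(precision=4,suppress=True)
T=lambda u:cr(u,(95,140),6)
for n,u in dict(blue=(323,138),yellow=(262,530),green=(100,303)).items(): print(n,w("top",T(u),.232))
print("tri y",tri(T((262,530)),cr((173,145),(165,95),5)),"b",tri(T((323,138)),cr((447,128),(165,95),5)))
print("arrow tip",w("top",T((430,625)),.005),"disc",w("top",T((414,365)),.01))
for u in((195,320),(320,340)): print("knob",w("top",T(u),.28))
for u in((570,345),(565,405),(465,360)): print("hook",w("top",T(u),.165))
L=lambda u:cr(u,(230,165),6)
S=[w("top",L(u),.06) for u in((102,194),(285,136),(369,390),(183,450))]
S=np.array(S);print("sockets",S,S.mean(0),[np.linalg.norm(S[i]-S[(i+1)%4]) for i in range(4)])
print("pip button",w("top",L((234,285)),.176),tri(L((234,285)),cr((145,20),(195,185),3)))
U=lambda u:cr(u,(300,170),6)
for u in((222,235),(473,152),(583,462),(335,545)): print("up corner",w("top",U(u),.055))
for u in((380,195),(488,502)): print("handle ends",w("top",U(u),.118))
E
```

```text
blue [0.6713 0.3181 0.232 ]
yellow [0.4846 0.3437 0.232 ]
green [0.5929 0.4236 0.232 ]
tri y [0.4849 0.3445 0.2292] b [0.673  0.3208 0.2229]
arrow tip [0.4308 0.3223 0.005 ] disc [0.577  0.3322 0.01  ]
knob [0.5802 0.3606 0.28  ]
knob [0.5706 0.303  0.28  ]
hook [0.576  0.2121 0.165 ]
hook [0.5459 0.2143 0.165 ]
hook [0.5689 0.2649 0.165 ]
sockets [[ 0.5829  0.047   0.06  ]
 [ 0.6136 -0.0527  0.06  ]
 [ 0.4759 -0.0965  0.06  ]
 [ 0.4445  0.0038  0.06  ]] [ 0.5292 -0.0246  0.06  ] [np.float64(0.10427842959726018), np.float64(0.14450445182001218), np.float64(0.10512076391612586), np.float64(0.1449668106470966)]
pip button [ 0.5287 -0.0254  0.176 ] [ 0.529  -0.0257  0.1853]
up corner [ 0.5423 -0.2451  0.055 ]
up corner [ 0.5862 -0.3816  0.055 ]
up corner [ 0.4193 -0.4349  0.055 ]
up corner [ 0.3761 -0.3016  0.055 ]
handle ends [ 0.5595 -0.3169  0.118 ]
handle ends [ 0.4025 -0.3673  0.118 ]
```

```bash
cat >> h.py <<'E'
def go(x,y,z,yaw):
    s=r.sense(); p=np.array(s["tcp_pos"]); R=np.array(s["ee_rot"])
    t=np.radians(yaw); G=np.array([[np.cos(t),np.sin(t),0],[np.sin(t),-np.cos(t),0],[0,0,-1]])
    d=R.T@(np.array([x,y,z])-p); v=cv2.Rodrigues(R.T@G)[0][:,0]*180/np.pi
    print("t",round(s["time_s"],2),"d",np.round(d,4),"w",np.round(v,2),"F",np.round(s["wrist_force"],1),"g",round(s["gripper_width"],3),"p",np.round(p,4))
E
python3 -c "
from h import *
go(.578,.33,.34,-98.5)"
```

```text
t 0.1 d [ 0.4519  0.1359 -0.1181] w [ 9.000e-02 -8.000e-02  8.097e+01] F [ 0.1 -0.2 -0.5] g 1.0 p [0.188  0.5955 0.2216]
```

drive_tool([
  {"dz": -0.04},
  {"dz": -0.08, "dx": 0.02, "dy": 0.006, "wz": 5},
  {"dx": 0.06, "dy": 0.018, "dz": -0.11, "wz": 12},
  {"dx": 0.1, "dy": 0.03, "dz": -0.118, "wz": 19},
  {"dx": 0.14, "dy": 0.042, "dz": -0.118, "wz": 26},
  {"dx": 0.18, "dy": 0.054, "dz": -0.118, "wz": 33},
  {"dx": 0.22, "dy": 0.066, "dz": -0.118, "wz": 40},
  {"dx": 0.26, "dy": 0.078, "dz": -0.118, "wz": 47},
  {"dx": 0.3, "dy": 0.09, "dz": -0.118, "wz": 54},
  {"dx": 0.34, "dy": 0.102, "dz": -0.118, "wz": 61},
  {"dx": 0.38, "dy": 0.114, "dz": -0.118, "wz": 68},
  {"dx": 0.42, "dy": 0.126, "dz": -0.118, "wz": 75},
  {"dx": 0.44, "dy": 0.133, "dz": -0.118, "wz": 80},
  {"dx": 0.452, "dy": 0.136, "dz": -0.118, "wz": 81},
  {"dx": 0.452, "dy": 0.136, "dz": -0.118, "wz": 81},
  {"dx": 0.452, "dy": 0.136, "dz": -0.118, "wz": 81},
], gripper=1)

```text
schema error: expected keys dx, dy, dz, wx, wy, wz
```

```bash
python3 -c "
from h import *
go(.578,.33,.26,-98.5)
s=cams.capture('side');t=cams.capture('top')
crop('pics/s1.png',s,165,60,305,205,5);crop('pics/t1.png',t,75,120,225,260,5)
for n in('top','side'): print(pr(n,r.sense()['tcp_pos']))"
```

```text
t 0.1 d [ 0.4519  0.1358 -0.0381] w [ 9.000e-02 -8.000e-02  8.097e+01] F [ 0.1 -0.2 -0.5] g 1.0 p [0.188  0.5955 0.2216]
[ 48.11696153 334.57337327]
[108.1345765  109.71585837]
```

View pics/s1.png

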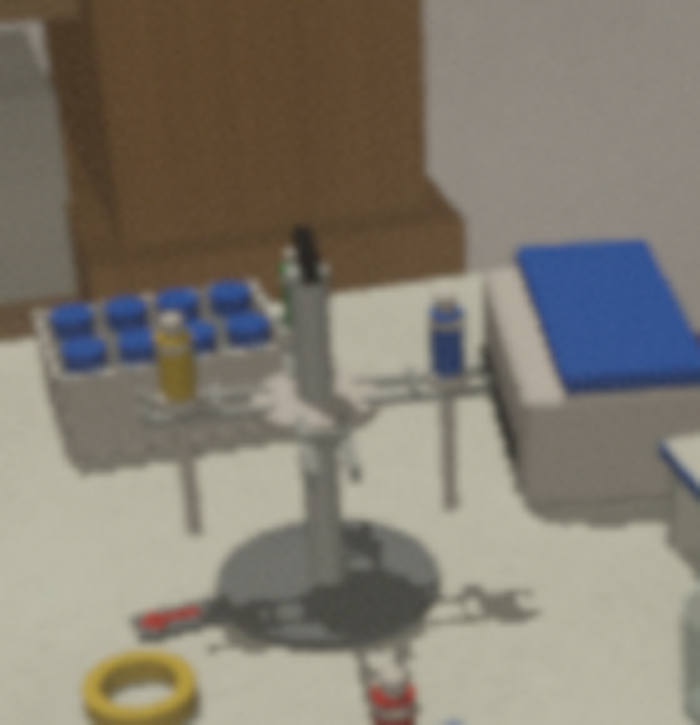

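View pics/t1.png

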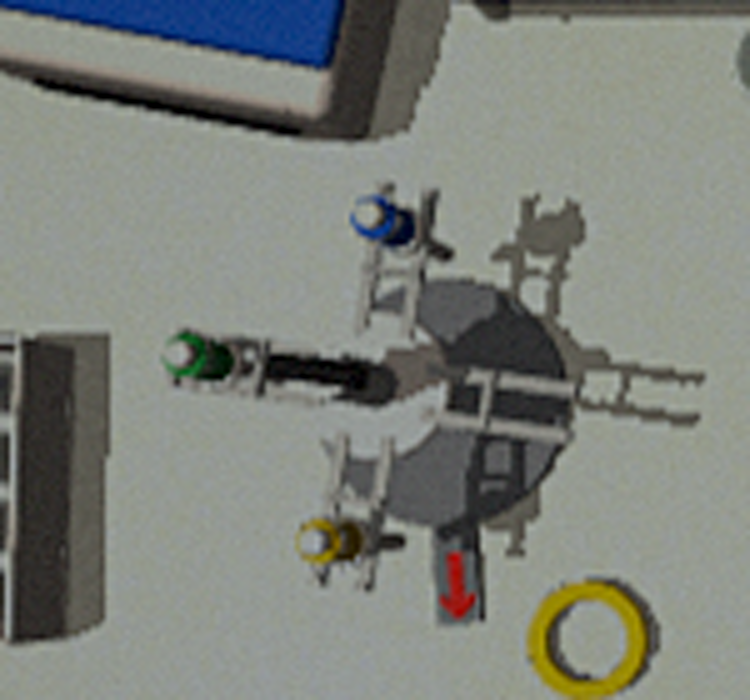

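The move was refused because every row needs all six keys. The pictures still show the start state: the knob bar at top crop (265–365, 370–385), lying along the hook direction, and the free hook pointing right. I'll resend with full rows.

drive_tool([
  {"dx": 0, "dy": 0, "dz": -0.04, "wx": 0, "wy": 0, "wz": 0},
  {"dx": 0.02, "dy": 0.006, "dz": -0.08, "wx": 0, "wy": 0, "wz": 5},
  {"dx": 0.06, "dy": 0.018, "dz": -0.11, "wx": 0, "wy": 0, "wz": 12},
  {"dx": 0.1, "dy": 0.03, "dz": -0.118, "wx": 0, "wy": 0, "wz": 19},
  {"dx": 0.14, "dy": 0.042, "dz": -0.118, "wx": 0, "wy": 0, "wz": 26},
  {"dx": 0.18, "dy": 0.054, "dz": -0.118, "wx": 0, "wy": 0, "wz": 33},
  {"dx": 0.22, "dy": 0.066, "dz": -0.118, "wx": 0, "wy": 0, "wz": 40},
  {"dx": 0.26, "dy": 0.078, "dz": -0.118, "wx": 0, "wy": 0, "wz": 47},
  {"dx": 0.3, "dy": 0.09, "dz": -0.118, "wx": 0, "wy": 0, "wz": 54},
  {"dx": 0.34, "dy": 0.102, "dz": -0.118, "wx": 0, "wy": 0, "wz": 61},
  {"dx": 0.38, "dy": 0.114, "dz": -0.118, "wx": 0, "wy": 0, "wz": 68},
  {"dx": 0.42, "dy": 0.126, "dz": -0.118, "wx": 0, "wy": 0, "wz": 75},
  {"dx": 0.44, "dy": 0.133, "dz": -0.118, "wx": 0, "wy": 0, "wz": 80},
  {"dx": 0.452, "dy": 0.136, "dz": -0.118, "wx": 0, "wy": 0, "wz": 81},
  {"dx": 0.452, "dy": 0.136, "dz": -0.118, "wx": 0, "wy": 0, "wz": 81},
  {"dx": 0.452, "dy": 0.136, "dz": -0.118, "wx": 0, "wy": 0, "wz": 81},
], gripper=1)

```text
time_s: 1.8
tcp_pos: [0.5777, 0.3307, 0.3404]
ee_rot: [[-0.146, -0.989, -0.001], [-0.989, 0.146, 0.0], [0.0, 0.001, -1.0]]
wrist_force: [0.2, 0.4, -0.4]
gripper_width: 1.0
```

```bash
python3 -c "
from h import *
go(.578,.33,.26,-98.5)
s=cams.capture('side');t=cams.capture('top')
crop('pics/s1b.png',s,165,30,305,205,4);crop('pics/t1b.png',t,75,120,225,260,5)
for n in('top','side'): print(pr(n,r.sense()['tcp_pos']))"
```

```text
t 1.8 d [ 0.0007 -0.0005  0.0804] w [ 0.03 -0.    0.08] F [ 0.2  0.4 -0.4] g 1.0 p [0.5777 0.3307 0.3404]
[129.98820066 192.01424162]
[224.38739522  89.59063768]
```

View pics/s1b.png

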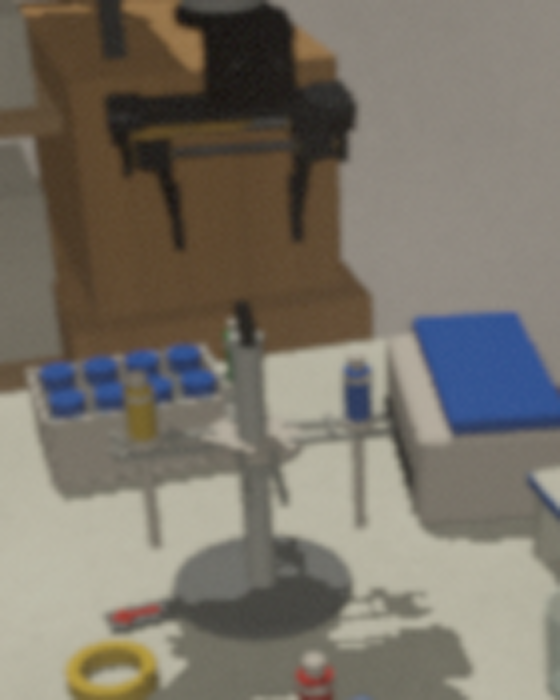

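View pics/t1b.png

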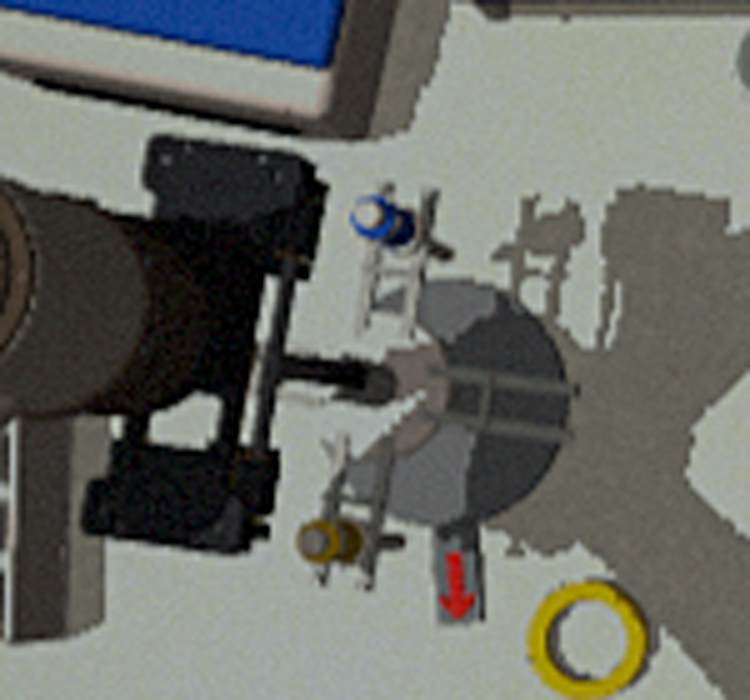

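The gripper sits square above the knob: side-view fingers at 182 and 298, knob at 245. Next I descend, close, and turn.

drive_tool([
  {"dx": 0, "dy": 0, "dz": 0.03, "wx": 0, "wy": 0, "wz": 0},
  {"dx": 0, "dy": 0, "dz": 0.06, "wx": 0, "wy": 0, "wz": 0},
  {"dx": 0, "dy": 0, "dz": 0.079, "wx": 0, "wy": 0, "wz": 0},
  {"dx": 0, "dy": 0, "dz": 0.079, "wx": 0, "wy": 0, "wz": 0},
], gripper=1)

```text
time_s: 2.3
tcp_pos: [0.5759, 0.3303, 0.2583]
ee_rot: [[-0.146, -0.989, -0.006], [-0.989, 0.146, -0.004], [0.004, 0.005, -1.0]]
wrist_force: [-0.7, 0.1, -0.1]
gripper_width: 1.001
```

drive_tool([
  {"dx": 0, "dy": 0, "dz": 0, "wx": 0, "wy": 0, "wz": 0},
  {"dx": 0, "dy": 0, "dz": 0, "wx": 0, "wy": 0, "wz": 0},
  {"dx": 0, "dy": 0, "dz": 0, "wx": 0, "wy": 0, "wz": 0},
  {"dx": 0, "dy": 0, "dz": 0, "wx": 0, "wy": 0, "wz": 0},
  {"dx": 0, "dy": 0, "dz": 0, "wx": 0, "wy": 0, "wz": 0},
  {"dx": 0, "dy": 0, "dz": 0, "wx": 0, "wy": 0, "wz": 0},
  {"dx": 0, "dy": 0, "dz": 0, "wx": 0, "wy": 0, "wz": 0},
  {"dx": 0, "dy": 0, "dz": 0, "wx": 0, "wy": 0, "wz": 0},
], gripper=0)

```text
time_s: 3.1
tcp_pos: [0.5782, 0.3302, 0.2615]
ee_rot: [[-0.148, -0.989, -0.0], [-0.989, 0.148, -0.0], [0.0, 0.0, -1.0]]
wrist_force: [0.2, 0.2, 0.4]
gripper_width: 0.356
```

```bash
python3 -c "
from h import *
go(.578,.33,.26,-177)
print(r.sense()['moment'])
s=cams.capture('side');crop('pics/s2.png',s,165,30,305,205,4)"
```

```text
t 3.1 d [0.0002 0.0002 0.0015] w [ 0.000e+00 -1.000e-02  7.847e+01] F [0.2 0.2 0.4] g 0.356 p [0.5782 0.3302 0.2615]
[ 0.13774444 -0.02405804  0.01495362]
```

View pics/s2.png

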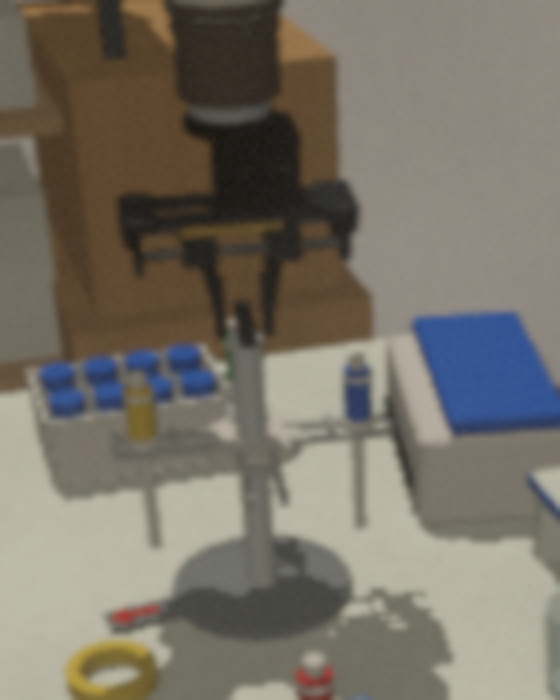

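drive_tool([
  {"dx": 0, "dy": 0, "dz": 0, "wx": 0, "wy": 0, "wz": 0},
  {"dx": 0, "dy": 0, "dz": 0, "wx": 0, "wy": 0, "wz": 0},
  {"dx": 0, "dy": 0, "dz": 0, "wx": 0, "wy": 0, "wz": 0},
  {"dx": 0, "dy": 0, "dz": 0, "wx": 0, "wy": 0, "wz": 0},
], gripper=0)

```text
time_s: 3.55
tcp_pos: [0.5788, 0.3301, 0.2615]
ee_rot: [[-0.148, -0.989, 0.001], [-0.989, 0.148, 0.0], [-0.0, -0.001, -1.0]]
wrist_force: [4.1, -0.7, -0.9]
gripper_width: 0.157
```

```bash
python3 -c "
from h import *
go(.578,.33,.26,-177)"
```

```text
t 3.55 d [0.0003 0.0008 0.0015] w [-4.000e-02  5.000e-02  7.846e+01] F [ 4.1 -0.7 -0.9] g 0.157 p [0.5788 0.3301 0.2615]
```

drive_tool([
  {"dx": 0, "dy": 0, "dz": 0, "wx": 0, "wy": 0, "wz": 2},
  {"dx": 0, "dy": 0, "dz": 0, "wx": 0, "wy": 0, "wz": 6},
  {"dx": 0, "dy": 0, "dz": 0, "wx": 0, "wy": 0, "wz": 11},
  {"dx": 0, "dy": 0, "dz": 0, "wx": 0, "wy": 0, "wz": 16},
  {"dx": 0, "dy": 0, "dz": 0, "wx": 0, "wy": 0, "wz": 21},
  {"dx": 0, "dy": 0, "dz": 0, "wx": 0, "wy": 0, "wz": 26},
  {"dx": 0, "dy": 0, "dz": 0, "wx": 0, "wy": 0, "wz": 31},
  {"dx": 0, "dy": 0, "dz": 0, "wx": 0, "wy": 0, "wz": 36},
  {"dx": 0, "dy": 0, "dz": 0, "wx": 0, "wy": 0, "wz": 41},
  {"dx": 0, "dy": 0, "dz": 0, "wx": 0, "wy": 0, "wz": 46},
  {"dx": 0, "dy": 0, "dz": 0, "wx": 0, "wy": 0, "wz": 51},
  {"dx": 0, "dy": 0, "dz": 0, "wx": 0, "wy": 0, "wz": 56},
  {"dx": 0, "dy": 0, "dz": 0, "wx": 0, "wy": 0, "wz": 61},
  {"dx": 0, "dy": 0, "dz": 0, "wx": 0, "wy": 0, "wz": 66},
  {"dx": 0, "dy": 0, "dz": 0, "wx": 0, "wy": 0, "wz": 71},
  {"dx": 0, "dy": 0, "dz": 0, "wx": 0, "wy": 0, "wz": 75},
  {"dx": 0, "dy": 0, "dz": 0, "wx": 0, "wy": 0, "wz": 78},
  {"dx": 0, "dy": 0, "dz": 0, "wx": 0, "wy": 0, "wz": 78.5},
  {"dx": 0, "dy": 0, "dz": 0, "wx": 0, "wy": 0, "wz": 78.5},
  {"dx": 0, "dy": 0, "dz": 0, "wx": 0, "wy": 0, "wz": 78.5},
], gripper=0)

```text
time_s: 5.55
tcp_pos: [0.5762, 0.333, 0.2615]
ee_rot: [[-0.999, -0.054, -0.002], [-0.054, 0.999, 0.004], [0.002, 0.004, -1.0]]
wrist_force: [-4.2, 5.7, 1.2]
gripper_width: 0.157
```

```bash
python3 -c "
from h import *
go(.578,.33,.36,-177)
t=cams.capture('top');crop('pics/t3.png',t,75,120,225,260,5)
s=cams.capture('side');crop('pics/s3.png',s,165,30,305,205,4)"
```

```text
t 5.55 d [-0.0014 -0.0027 -0.0985] w [ 0.23 -0.12  0.09] F [-4.2  5.7  1.2] g 0.157 p [0.5762 0.333  0.2615]
```

View pics/t3.png

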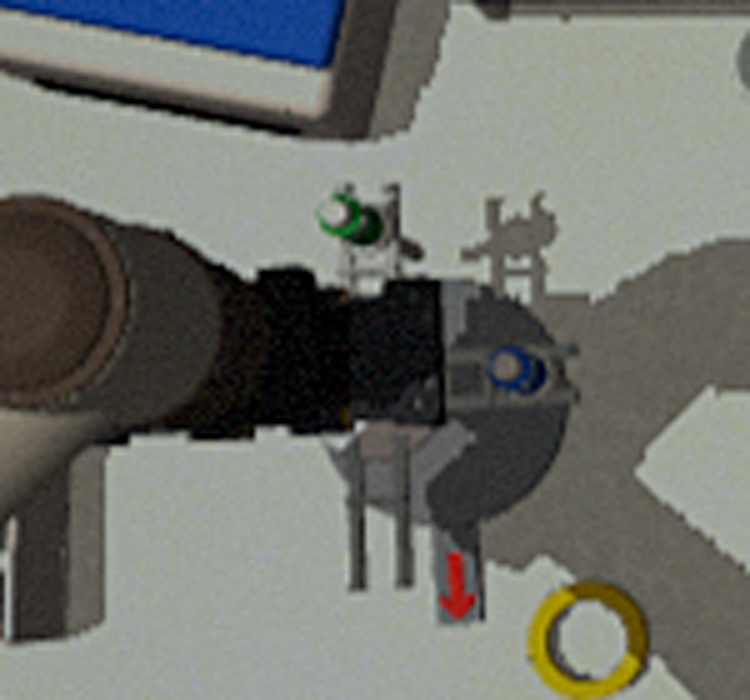

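View pics/s3.png

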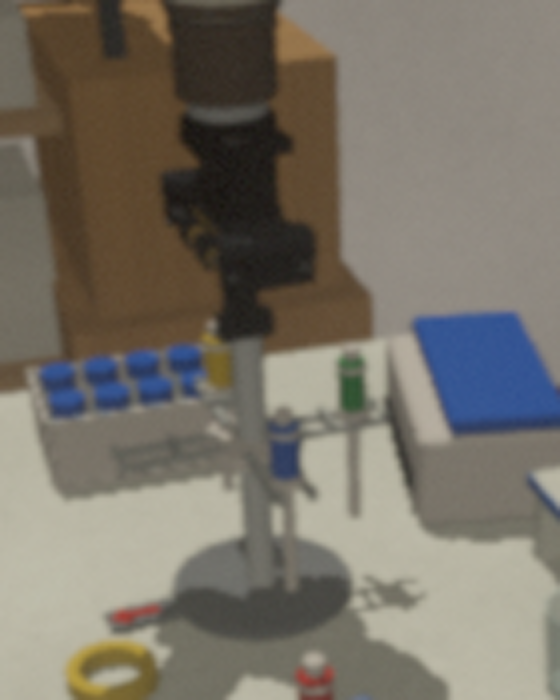

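```bash
python3 -c "
from h import *
T=lambda u:cr(u,(75,120),5)
for u in ((358,588),(404,584)): print('tip',w('top',T(u),.165))
a=w('top',T((337,213)),.232);b=w('top',T((509,367)),.232);print(a,b)
print('inner prong',w('top',T((358,435)),.165),w('top',T((402,435)),.165))
"
```

```text
tip [0.45678357 0.34123239 0.165     ]
tip [0.45898979 0.3135944  0.165     ]
[0.6726287 0.3366472 0.232    ] [0.58295626 0.23623545 0.232     ]
inner prong [0.54835982 0.34294455 0.165     ] [0.54815178 0.31629363 0.165     ]
```

drive_tool([
  {"dx": 0, "dy": 0, "dz": 0, "wx": 0, "wy": 0, "wz": 0},
  {"dx": 0, "dy": 0, "dz": 0, "wx": 0, "wy": 0, "wz": 0},
  {"dx": 0, "dy": 0, "dz": 0, "wx": 0, "wy": 0, "wz": 0},
  {"dx": 0, "dy": 0, "dz": 0, "wx": 0, "wy": 0, "wz": 0},
  {"dx": 0, "dy": 0, "dz": 0, "wx": 0, "wy": 0, "wz": 0},
  {"dx": 0, "dy": 0, "dz": 0, "wx": 0, "wy": 0, "wz": 0},
  {"dx": 0, "dy": 0, "dz": -0.03, "wx": 0, "wy": 0, "wz": 0},
  {"dx": 0, "dy": 0, "dz": -0.07, "wx": 0, "wy": 0, "wz": 0},
  {"dx": 0, "dy": 0, "dz": -0.1, "wx": 0, "wy": 0, "wz": 0},
], gripper=1)

```text
time_s: 6.55
tcp_pos: [0.5786, 0.33, 0.3641]
ee_rot: [[-0.999, -0.052, 0.002], [-0.052, 0.999, 0.001], [-0.002, 0.001, -1.0]]
wrist_force: [0.2, 0.9, -0.3]
gripper_width: 0.893
```

```bash
python3 -c "
from h import *
go(.528,-.025,.30,-177)"
```

```text
t 6.55 d [ 0.069  -0.3519  0.0638] w [ 0.03  0.12 -0.03] F [ 0.2  0.9 -0.3] g 0.893 p [0.5786 0.33   0.3641]
```

drive_tool([
  {"dx": 0.004, "dy": -0.02, "dz": 0, "wx": 0, "wy": 0, "wz": 0},
  {"dx": 0.012, "dy": -0.06, "dz": 0.0, "wx": 0, "wy": 0, "wz": 0},
  {"dx": 0.02, "dy": -0.105, "dz": 0.0, "wx": 0, "wy": 0, "wz": 0},
  {"dx": 0.03, "dy": -0.15, "dz": 0.01, "wx": 0, "wy": 0, "wz": 0},
  {"dx": 0.04, "dy": -0.195, "dz": 0.02, "wx": 0, "wy": 0, "wz": 0},
  {"dx": 0.048, "dy": -0.24, "dz": 0.035, "wx": 0, "wy": 0, "wz": 0},
  {"dx": 0.056, "dy": -0.285, "dz": 0.06, "wx": 0, "wy": 0, "wz": 0},
  {"dx": 0.063, "dy": -0.325, "dz": 0.09, "wx": 0, "wy": 0, "wz": 0},
  {"dx": 0.068, "dy": -0.346, "dz": 0.11, "wx": 0, "wy": 0, "wz": 0},
  {"dx": 0.068, "dy": -0.352, "dz": 0.124, "wx": 0, "wy": 0, "wz": 0},
  {"dx": 0.068, "dy": -0.352, "dz": 0.124, "wx": 0, "wy": 0, "wz": 0},
  {"dx": 0.068, "dy": -0.352, "dz": 0.124, "wx": 0, "wy": 0, "wz": 0},
], gripper=1)

```text
time_s: 7.75
tcp_pos: [0.529, -0.0249, 0.2382]
ee_rot: [[-0.999, -0.052, 0.001], [-0.052, 0.999, -0.0], [-0.001, -0.0, -1.0]]
wrist_force: [0.7, 1.1, 0.6]
gripper_width: 0.999
```

```bash
python3 -c "
from h import *
go(.529,-.025,.124,-177)
t=cams.capture('top');crop('pics/t4.png',t,75,120,325,280,3)
s=cams.capture('side');crop('pics/s4.png',s,165,80,325,280,4)
print(pr('side',r.sense()['tcp_pos']),pr('side',(.529,-.025,.15)))"
```

```text
t 7.75 d [ 1.000e-04 -1.000e-04  1.142e-01] w [-0.02  0.05 -0.03] F [0.7 1.1 0.6] g 0.999 p [ 0.529  -0.0249  0.2382]
[242.02503255 174.51886125] [243.07481307 201.5909542 ]
```

View pics/t4.png

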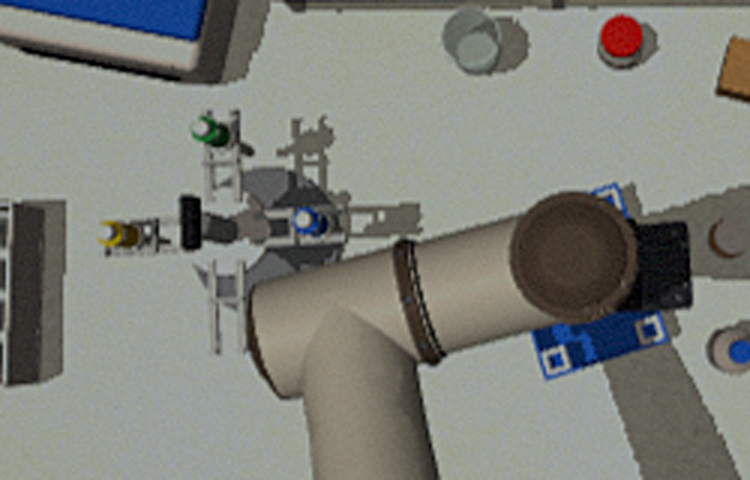

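View pics/s4.png

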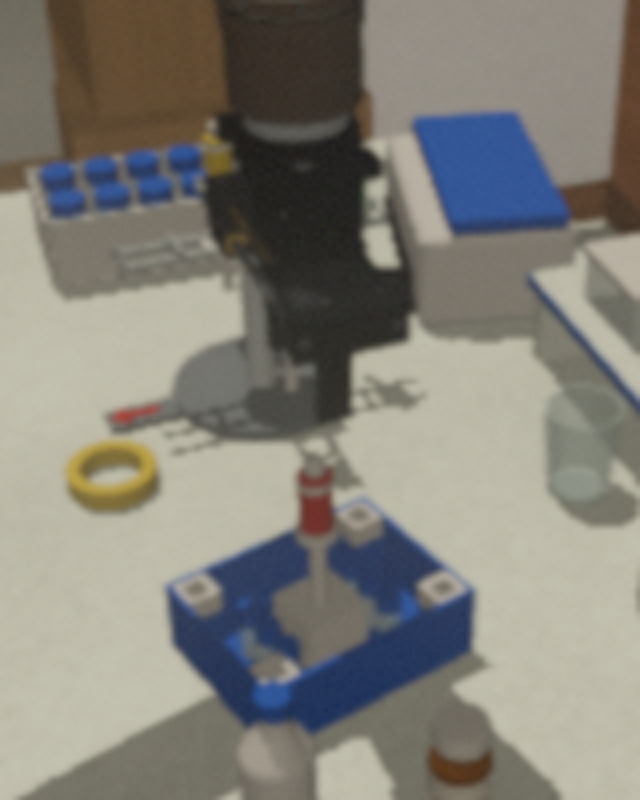

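drive_tool([
  {"dx": 0, "dy": 0, "dz": 0.04, "wx": 0, "wy": 0, "wz": 0},
  {"dx": 0, "dy": 0, "dz": 0.08, "wx": 0, "wy": 0, "wz": 0},
  {"dx": 0, "dy": 0, "dz": 0.105, "wx": 0, "wy": 0, "wz": 0},
  {"dx": 0, "dy": 0, "dz": 0.114, "wx": 0, "wy": 0, "wz": 0},
  {"dx": 0, "dy": 0, "dz": 0.114, "wx": 0, "wy": 0, "wz": 0},
], gripper=1)

```text
time_s: 8.35
tcp_pos: [0.5288, -0.0243, 0.1234]
ee_rot: [[-0.999, -0.053, -0.001], [-0.053, 0.999, -0.0], [0.001, -0.0, -1.0]]
wrist_force: [-0.3, 0.4, 0.7]
gripper_width: 1.0
```

drive_tool([
  {"dx": 0, "dy": 0, "dz": 0, "wx": 0, "wy": 0, "wz": 0},
  {"dx": 0, "dy": 0, "dz": 0, "wx": 0, "wy": 0, "wz": 0},
  {"dx": 0, "dy": 0, "dz": 0, "wx": 0, "wy": 0, "wz": 0},
  {"dx": 0, "dy": 0, "dz": 0, "wx": 0, "wy": 0, "wz": 0},
  {"dx": 0, "dy": 0, "dz": 0, "wx": 0, "wy": 0, "wz": 0},
  {"dx": 0, "dy": 0, "dz": 0, "wx": 0, "wy": 0, "wz": 0},
  {"dx": 0, "dy": 0, "dz": 0, "wx": 0, "wy": 0, "wz": 0},
  {"dx": 0, "dy": 0, "dz": 0, "wx": 0, "wy": 0, "wz": 0},
  {"dx": 0, "dy": 0, "dz": 0, "wx": 0, "wy": 0, "wz": 0},
  {"dx": 0, "dy": 0, "dz": 0, "wx": 0, "wy": 0, "wz": 0},
], gripper=0)

```text
time_s: 9.35
tcp_pos: [0.5286, -0.0249, 0.1235]
ee_rot: [[-0.999, -0.052, -0.0], [-0.052, 0.999, -0.0], [0.0, -0.0, -1.0]]
wrist_force: [-0.8, 0.2, -0.5]
gripper_width: 0.294
```

```bash
python3 -c "
from h import *
go(.529,-.025,.124,-177)
s=cams.capture('side');crop('pics/s5.png',s,185,120,305,270,5)"
```

```text
t 9.35 d [-0.0004 -0.0001 -0.0005] w [-0.01 -0.01 -0.02] F [-0.8  0.2 -0.5] g 0.294 p [ 0.5286 -0.0249  0.1235]
```

View pics/s5.png

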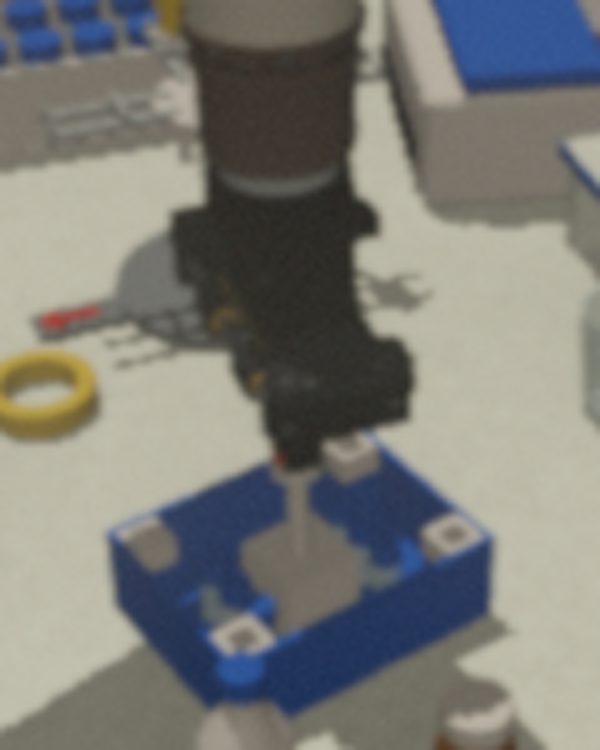

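drive_tool([
  {"dx": 0, "dy": 0, "dz": -0.01, "wx": 0, "wy": 0, "wz": 0},
  {"dx": 0, "dy": 0, "dz": -0.03, "wx": 0, "wy": 0, "wz": 0},
  {"dx": 0, "dy": 0, "dz": -0.055, "wx": 0, "wy": 0, "wz": 0},
  {"dx": 0, "dy": 0, "dz": -0.075, "wx": 0, "wy": 0, "wz": 0},
  {"dx": 0, "dy": 0, "dz": -0.082, "wx": 0, "wy": 0, "wz": 0},
  {"dx": 0, "dy": 0, "dz": -0.082, "wx": 0, "wy": 0, "wz": 0},
], gripper=0)

```text
time_s: 10.0
tcp_pos: [0.529, -0.0247, 0.2067]
ee_rot: [[-0.999, -0.052, 0.002], [-0.052, 0.999, 0.001], [-0.002, 0.001, -1.0]]
wrist_force: [-0.0, -0.5, -1.8]
gripper_width: 0.287
```

```bash
python3 -c "
from h import *
go(.415,.328,.203,-177)
s=cams.capture('side');crop('pics/s6.png',s,185,100,305,250,5)"
```

```text
t 10.0 d [0.0955 0.3581 0.0037] w [ 0.04  0.14 -0.02] F [-0.  -0.5 -1.8] g 0.287 p [ 0.529  -0.0247  0.2067]
```

View pics/s6.png

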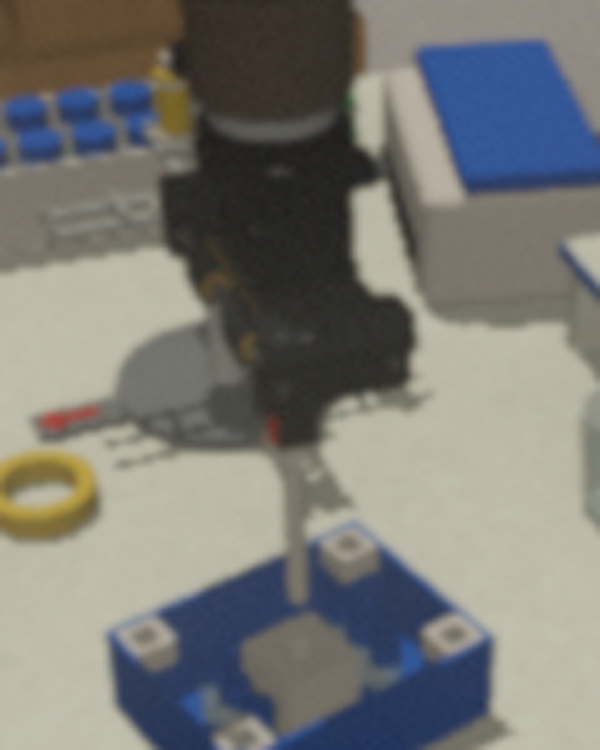

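```bash
python3 -c "
from h import *
for z in (.19,.15,.1,.087): 
  p=pr('side',(.529,-.0247,z)); print(z,(p-[185,100]+.5)*5-.5)"
```

```text
0.19 [289.74594413 450.76846132]
0.15 [292.2211608  509.64683223]
0.1 [295.16166984 579.59318657]
0.087 [295.8998382  597.15211441]
```

drive_tool([
  {"dx": 0.005, "dy": 0.015, "dz": 0, "wx": 0, "wy": 0, "wz": 0},
  {"dx": 0.015, "dy": 0.045, "dz": 0, "wx": 0, "wy": 0, "wz": 0},
  {"dx": 0.025, "dy": 0.08, "dz": 0, "wx": 0, "wy": 0, "wz": 0},
  {"dx": 0.036, "dy": 0.115, "dz": 0, "wx": 0, "wy": 0, "wz": 0},
  {"dx": 0.047, "dy": 0.15, "dz": 0, "wx": 0, "wy": 0, "wz": 0},
  {"dx": 0.057, "dy": 0.185, "dz": 0, "wx": 0, "wy": 0, "wz": 0},
  {"dx": 0.067, "dy": 0.22, "dz": 0, "wx": 0, "wy": 0, "wz": 0},
  {"dx": 0.077, "dy": 0.255, "dz": 0, "wx": 0, "wy": 0, "wz": 0},
  {"dx": 0.085, "dy": 0.29, "dz": 0, "wx": 0, "wy": 0, "wz": 0},
  {"dx": 0.091, "dy": 0.32, "dz": 0, "wx": 0, "wy": 0, "wz": 0},
  {"dx": 0.095, "dy": 0.345, "dz": 0, "wx": 0, "wy": 0, "wz": 0},
  {"dx": 0.0955, "dy": 0.358, "dz": 0, "wx": 0, "wy": 0, "wz": 0},
  {"dx": 0.0955, "dy": 0.358, "dz": 0, "wx": 0, "wy": 0, "wz": 0},
  {"dx": 0.0955, "dy": 0.358, "dz": 0, "wx": 0, "wy": 0, "wz": 0},
], gripper=0)

```text
time_s: 11.45
tcp_pos: [0.4144, 0.3268, 0.2047]
ee_rot: [[-0.999, -0.052, -0.001], [-0.052, 0.999, -0.002], [0.002, -0.002, -1.0]]
wrist_force: [-1.1, -1.1, -0.1]
gripper_width: 0.291
```

```bash
python3 -c "
from h import *
go(.484,.328,.205,-177)
t=cams.capture('top');crop('pics/t7.png',t,75,120,225,270,5)
s=cams.capture('side');crop('pics/s7.png',s,145,50,285,200,5)
for z in (.19,.15,.1,.087): 
  p=pr('side',(.415,.328,z)); print(z,(p-[145,50]+.5)*5-.5)"
```

```text
t 11.45 d [-0.0696 -0.0024 -0.0004] w [-0.1  -0.09 -0.04] F [-1.1 -1.1 -0.1] g 0.291 p [0.4144 0.3268 0.2047]
0.19 [180.8822367  448.39495728]
0.15 [188.52358704 500.47148945]
0.1 [197.6911907  562.94958367]
0.087 [200.00806265 578.73928719]
```

View pics/t7.png

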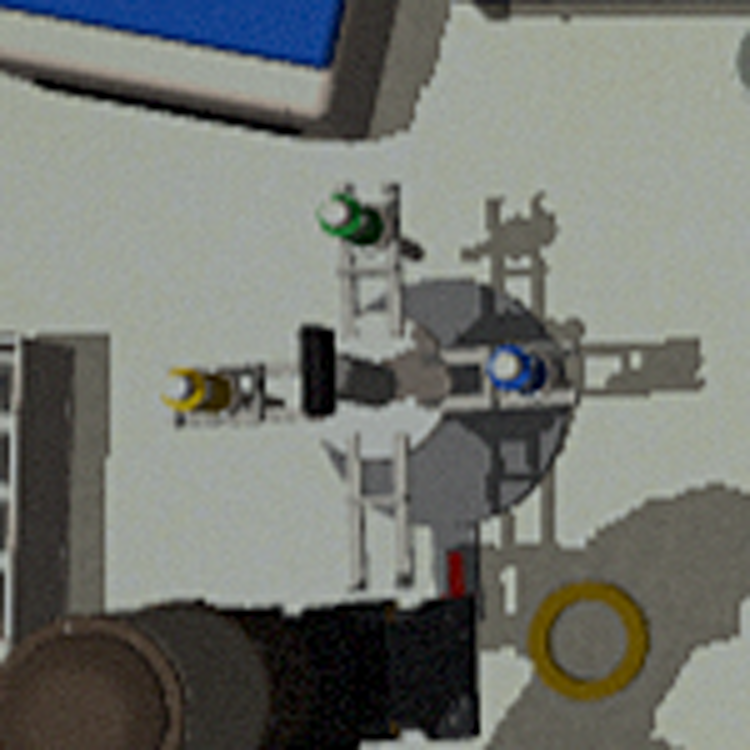

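View pics/s7.png

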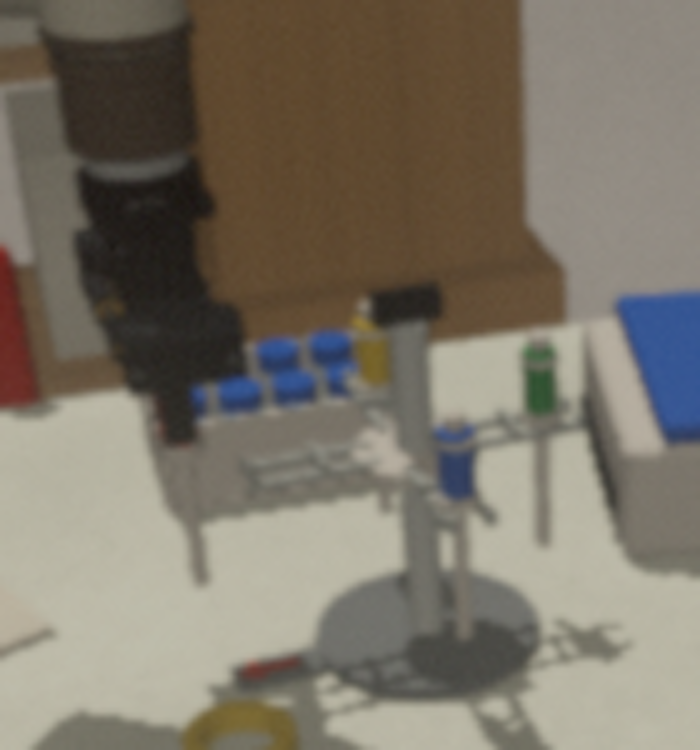

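drive_tool([
  {"dx": -0.01, "dy": -0.0005, "dz": 0, "wx": 0, "wy": 0, "wz": 0},
  {"dx": -0.025, "dy": -0.0012, "dz": 0, "wx": 0, "wy": 0, "wz": 0},
  {"dx": -0.04, "dy": -0.002, "dz": 0, "wx": 0, "wy": 0, "wz": 0},
  {"dx": -0.055, "dy": -0.0026, "dz": 0, "wx": 0, "wy": 0, "wz": 0},
  {"dx": -0.065, "dy": -0.003, "dz": 0, "wx": 0, "wy": 0, "wz": 0},
  {"dx": -0.069, "dy": -0.0032, "dz": 0, "wx": 0, "wy": 0, "wz": 0},
  {"dx": -0.069, "dy": -0.0032, "dz": 0, "wx": 0, "wy": 0, "wz": 0},
  {"dx": -0.069, "dy": -0.0032, "dz": 0, "wx": 0, "wy": 0, "wz": 0},
], gripper=0)

```text
time_s: 12.35
tcp_pos: [0.4834, 0.328, 0.2054]
ee_rot: [[-0.999, -0.052, -0.001], [-0.052, 0.999, -0.0], [0.001, -0.0, -1.0]]
wrist_force: [-0.3, 0.6, -1.4]
gripper_width: 0.29
```

```bash
python3 -c "
from h import *
go(.484,.328,.1805,-177)
s=cams.capture('side');crop('pics/s8.png',s,165,50,305,200,5)"
```

```text
t 12.35 d [-0.0006 -0.      0.0249] w [-0.02 -0.03 -0.02] F [-0.3  0.6 -1.4] g 0.29 p [0.4834 0.328  0.2054]
```

View pics/s8.png

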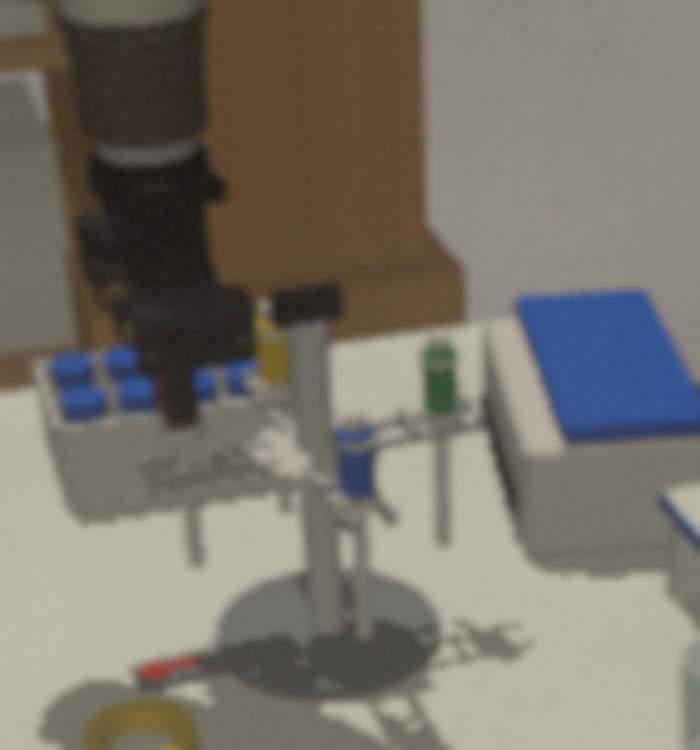

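drive_tool([
  {"dx": 0, "dy": 0, "dz": 0.008, "wx": 0, "wy": 0, "wz": 0},
  {"dx": 0, "dy": 0, "dz": 0.016, "wx": 0, "wy": 0, "wz": 0},
  {"dx": 0, "dy": 0, "dz": 0.021, "wx": 0, "wy": 0, "wz": 0},
  {"dx": 0, "dy": 0, "dz": 0.024, "wx": 0, "wy": 0, "wz": 0},
  {"dx": 0, "dy": 0, "dz": 0.025, "wx": 0, "wy": 0, "wz": 0},
  {"dx": 0, "dy": 0, "dz": 0.026, "wx": 0, "wy": 0, "wz": 0},
  {"dx": 0, "dy": 0, "dz": 0.026, "wx": 0, "wy": 0, "wz": 0},
], gripper=0)

```text
time_s: 13.1
tcp_pos: [0.4838, 0.3282, 0.1797]
ee_rot: [[-0.999, -0.052, 0.0], [-0.052, 0.999, 0.0], [-0.0, 0.0, -1.0]]
wrist_force: [-0.6, 0.7, -0.6]
gripper_width: 0.295
```

```bash
python3 -c "
from h import *
go(.484,.328,.1805,-177)
s=cams.capture('side');crop('pics/s9.png',s,165,50,265,200,5)"
```

```text
t 13.1 d [-0.0002 -0.0002 -0.0008] w [ 0.01  0.02 -0.02] F [-0.6  0.7 -0.6] g 0.295 p [0.4838 0.3282 0.1797]
```

View pics/s9.png

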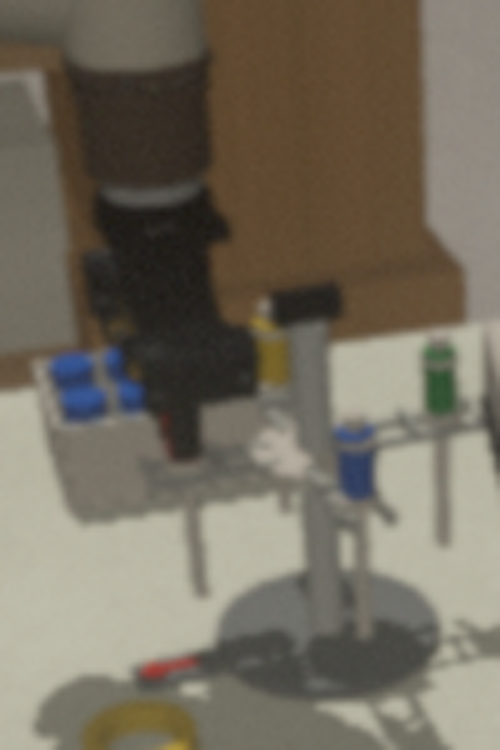

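Collar is right at the prongs (crop 185, 460) with almost no force yet, so I'll lower in small steps until it bears.

drive_tool([
  {"dx": 0, "dy": 0, "dz": 0.001, "wx": 0, "wy": 0, "wz": 0},
  {"dx": 0, "dy": 0, "dz": 0.001, "wx": 0, "wy": 0, "wz": 0},
  {"dx": 0, "dy": 0, "dz": 0.001, "wx": 0, "wy": 0, "wz": 0},
], gripper=0)

```text
time_s: 13.45
tcp_pos: [0.484, 0.3283, 0.1795]
ee_rot: [[-0.999, -0.052, 0.001], [-0.052, 0.999, 0.001], [-0.001, 0.001, -1.0]]
wrist_force: [-2.0, 0.6, 4.5]
gripper_width: 0.287
```

drive_tool([
  {"dx": 0, "dy": 0, "dz": 0.001, "wx": 0, "wy": 0, "wz": 0},
  {"dx": 0, "dy": 0, "dz": 0.001, "wx": 0, "wy": 0, "wz": 0},
  {"dx": 0, "dy": 0, "dz": 0.001, "wx": 0, "wy": 0, "wz": 0},
], gripper=0)

```text
time_s: 13.75
tcp_pos: [0.484, 0.3283, 0.1795]
ee_rot: [[-0.999, -0.053, 0.002], [-0.053, 0.999, 0.001], [-0.002, 0.001, -1.0]]
wrist_force: [-2.4, -1.3, 8.6]
gripper_width: 0.293
```

drive_tool([
  {"dx": 0, "dy": 0, "dz": 0, "wx": 0, "wy": 0, "wz": 0},
  {"dx": 0, "dy": 0, "dz": 0, "wx": 0, "wy": 0, "wz": 0},
  {"dx": 0, "dy": 0, "dz": 0, "wx": 0, "wy": 0, "wz": 0},
  {"dx": 0, "dy": 0, "dz": 0, "wx": 0, "wy": 0, "wz": 0},
  {"dx": 0, "dy": 0, "dz": 0, "wx": 0, "wy": 0, "wz": 0},
  {"dx": 0, "dy": 0, "dz": 0, "wx": 0, "wy": 0, "wz": 0},
  {"dx": 0, "dy": 0, "dz": 0, "wx": 0, "wy": 0, "wz": 0},
  {"dx": 0, "dy": 0, "dz": 0, "wx": 0, "wy": 0, "wz": 0},
  {"dx": 0, "dy": 0, "dz": -0.02, "wx": 0, "wy": 0, "wz": 0},
  {"dx": 0, "dy": 0, "dz": -0.05, "wx": 0, "wy": 0, "wz": 0},
  {"dx": 0, "dy": 0, "dz": -0.09, "wx": 0, "wy": 0, "wz": 0},
  {"dx": 0, "dy": 0, "dz": -0.12, "wx": 0, "wy": 0, "wz": 0},
  {"dx": 0, "dy": 0, "dz": -0.13, "wx": 0, "wy": 0, "wz": 0},
  {"dx": 0, "dy": 0, "dz": -0.13, "wx": 0, "wy": 0, "wz": 0},
], gripper=1)

```text
time_s: 15.15
tcp_pos: [0.484, 0.3285, 0.309]
ee_rot: [[-0.999, -0.052, 0.002], [-0.052, 0.999, 0.003], [-0.002, 0.003, -1.0]]
wrist_force: [-1.0, -0.8, -0.3]
gripper_width: 0.999
```

```bash
python3 -c "
from h import *
U=lambda u:cr(u,(300,170),6)
print(w('top',U((434,349)),.118))
go(.4815,-.342,.26,-162.2)
s=cams.capture('side');crop('pics/s10.png',s,165,50,305,200,5)"
```

```text
[ 0.48028069 -0.34225614  0.118     ]
t 15.15 d [ 0.0375 -0.6696  0.0472] w [  0.13   0.15 -14.82] F [-1.  -0.8 -0.3] g 0.999 p [0.484  0.3285 0.309 ]
```

View pics/s10.png

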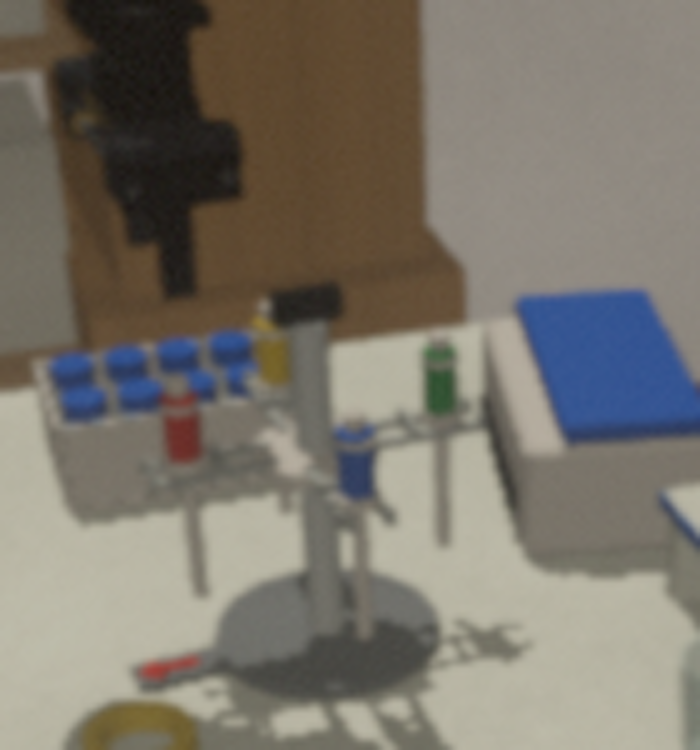

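The pipette hangs upright on the front hook, with its handle at crop (183, 380–460) and foot at (200, 595). Moving on to the grey tray.

drive_tool([
  {"dx": 0.001, "dy": -0.02, "dz": 0, "wx": 0, "wy": 0, "wz": 0},
  {"dx": 0.003, "dy": -0.06, "dz": 0, "wx": 0, "wy": 0, "wz": -1},
  {"dx": 0.006, "dy": -0.105, "dz": 0, "wx": 0, "wy": 0, "wz": -2},
  {"dx": 0.008, "dy": -0.15, "dz": 0, "wx": 0, "wy": 0, "wz": -3},
  {"dx": 0.011, "dy": -0.195, "dz": 0, "wx": 0, "wy": 0, "wz": -4},
  {"dx": 0.014, "dy": -0.24, "dz": 0, "wx": 0, "wy": 0, "wz": -5},
  {"dx": 0.016, "dy": -0.285, "dz": 0, "wx": 0, "wy": 0, "wz": -6},
  {"dx": 0.018, "dy": -0.33, "dz": 0, "wx": 0, "wy": 0, "wz": -7},
  {"dx": 0.021, "dy": -0.375, "dz": 0, "wx": 0, "wy": 0, "wz": -8},
  {"dx": 0.023, "dy": -0.42, "dz": 0, "wx": 0, "wy": 0, "wz": -9},
  {"dx": 0.026, "dy": -0.465, "dz": 0, "wx": 0, "wy": 0, "wz": -10},
  {"dx": 0.029, "dy": -0.51, "dz": 0, "wx": 0, "wy": 0, "wz": -11},
  {"dx": 0.031, "dy": -0.555, "dz": 0.005, "wx": 0, "wy": 0, "wz": -12},
  {"dx": 0.034, "dy": -0.6, "dz": 0.02, "wx": 0, "wy": 0, "wz": -13},
  {"dx": 0.036, "dy": -0.64, "dz": 0.04, "wx": 0, "wy": 0, "wz": -14},
  {"dx": 0.0375, "dy": -0.662, "dz": 0.06, "wx": 0, "wy": 0, "wz": -15},
  {"dx": 0.0375, "dy": -0.6696, "dz": 0.075, "wx": 0, "wy": 0, "wz": -15},
  {"dx": 0.0375, "dy": -0.6696, "dz": 0.075, "wx": 0, "wy": 0, "wz": -15},
  {"dx": 0.0375, "dy": -0.6696, "dz": 0.075, "wx": 0, "wy": 0, "wz": -15},
], gripper=1)

```text
time_s: 17.1
tcp_pos: [0.48, -0.3426, 0.2316]
ee_rot: [[-0.951, -0.308, -0.003], [-0.308, 0.951, 0.001], [0.002, 0.002, -1.0]]
wrist_force: [0.3, 0.2, 0.4]
gripper_width: 1.0
```

```bash
python3 -c "
from h import *
go(.481,-.342,.0915,-162.2)
t=cams.capture('top');crop('pics/t11.png',t,100,140,420,300,2.4)
s=cams.capture('side');crop('pics/s11.png',s,185,185,335,375,4)
for n in('top','side'):print(pr(n,r.sense()['tcp_pos']))"
```

```text
t 17.1 d [-0.0015  0.      0.1401] w [ 0.09 -0.13  0.15] F [0.3 0.2 0.4] g 1.0 p [ 0.48   -0.3426  0.2316]
[381.88261703 227.51757381]
[264.18816378 265.21562606]
```

View pics/t11.png

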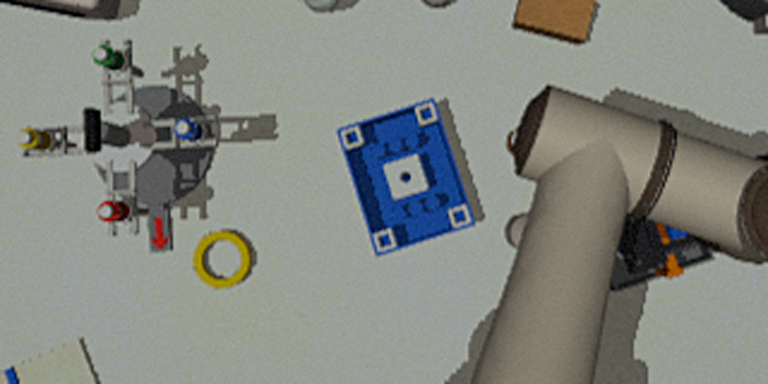

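View pics/s11.png

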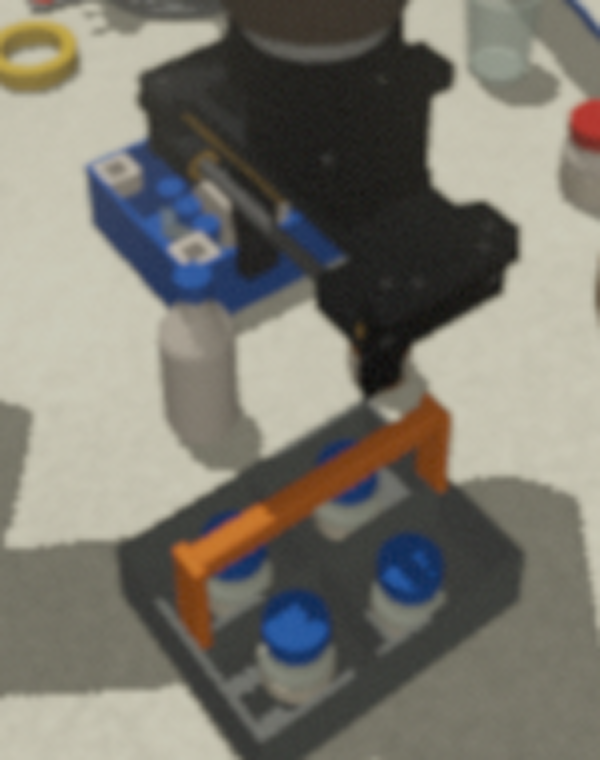

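drive_tool([
  {"dx": -0.0005, "dy": 0, "dz": 0.03, "wx": 0, "wy": 0, "wz": 0},
  {"dx": -0.001, "dy": 0, "dz": 0.07, "wx": 0, "wy": 0, "wz": 0},
  {"dx": -0.001, "dy": 0, "dz": 0.105, "wx": 0, "wy": 0, "wz": 0},
  {"dx": -0.001, "dy": 0, "dz": 0.13, "wx": 0, "wy": 0, "wz": 0},
  {"dx": -0.001, "dy": 0, "dz": 0.14, "wx": 0, "wy": 0, "wz": 0},
  {"dx": -0.001, "dy": 0, "dz": 0.14, "wx": 0, "wy": 0, "wz": 0},
], gripper=1)

```text
time_s: 17.8
tcp_pos: [0.482, -0.3416, 0.0923]
ee_rot: [[-0.951, -0.31, -0.001], [-0.31, 0.951, 0.0], [0.001, 0.001, -1.0]]
wrist_force: [0.9, -0.5, -0.3]
gripper_width: 0.999
```

drive_tool([
  {"dx": 0, "dy": 0, "dz": 0, "wx": 0, "wy": 0, "wz": 0},
  {"dx": 0, "dy": 0, "dz": 0, "wx": 0, "wy": 0, "wz": 0},
  {"dx": 0, "dy": 0, "dz": 0, "wx": 0, "wy": 0, "wz": 0},
  {"dx": 0, "dy": 0, "dz": 0, "wx": 0, "wy": 0, "wz": 0},
  {"dx": 0, "dy": 0, "dz": 0, "wx": 0, "wy": 0, "wz": 0},
  {"dx": 0, "dy": 0, "dz": 0, "wx": 0, "wy": 0, "wz": 0},
  {"dx": 0, "dy": 0, "dz": 0, "wx": 0, "wy": 0, "wz": 0},
  {"dx": 0, "dy": 0, "dz": 0, "wx": 0, "wy": 0, "wz": 0},
  {"dx": 0, "dy": 0, "dz": 0, "wx": 0, "wy": 0, "wz": 0},
  {"dx": 0, "dy": 0, "dz": 0, "wx": 0, "wy": 0, "wz": 0},
  {"dx": 0, "dy": 0, "dz": 0, "wx": 0, "wy": 0, "wz": 0},
  {"dx": 0, "dy": 0, "dz": 0, "wx": 0, "wy": 0, "wz": 0},
  {"dx": 0, "dy": 0, "dz": 0, "wx": 0, "wy": 0, "wz": 0},
], gripper=0)

```text
time_s: 19.1
tcp_pos: [0.4823, -0.3426, 0.0927]
ee_rot: [[-0.951, -0.309, 0.001], [-0.309, 0.951, -0.001], [-0.0, -0.001, -1.0]]
wrist_force: [1.3, -2.1, -0.8]
gripper_width: 0.155
```

```bash
python3 -c "
from h import *
go(.481,-.342,.25,-162.2)
s=cams.capture('side');crop('pics/s12.png',s,185,185,335,375,4)"
```

```text
t 19.1 d [ 0.001   0.0009 -0.1573] w [-0.05  0.03  0.18] F [ 1.3 -2.1 -0.8] g 0.155 p [ 0.4823 -0.3426  0.0927]
```

View pics/s12.png

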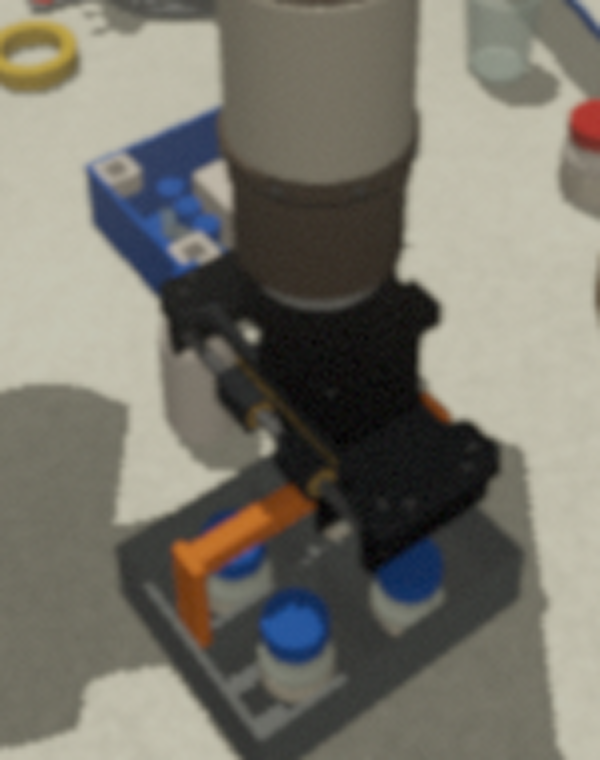

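```bash
python3 -c "
from h import *
t=cams.capture('top');crop('pics/t12.png',t,235,170,315,260,8)"
```

```text
(no output)
```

View pics/t12.png

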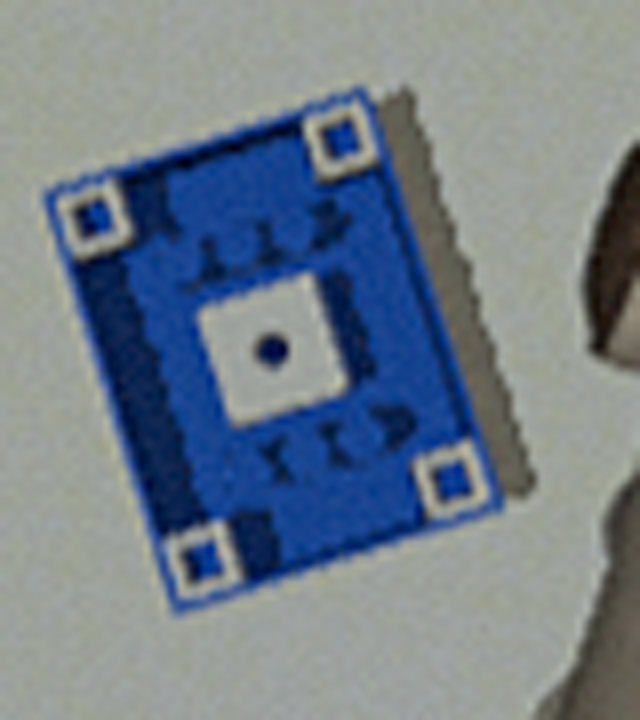

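drive_tool([
  {"dx": 0, "dy": 0, "dz": -0.003, "wx": 0, "wy": 0, "wz": 0},
  {"dx": 0, "dy": 0, "dz": -0.01, "wx": 0, "wy": 0, "wz": 0},
  {"dx": 0, "dy": 0, "dz": -0.022, "wx": 0, "wy": 0, "wz": 0},
  {"dx": 0, "dy": 0, "dz": -0.038, "wx": 0, "wy": 0, "wz": 0},
  {"dx": 0, "dy": 0, "dz": -0.056, "wx": 0, "wy": 0, "wz": 0},
  {"dx": 0, "dy": 0, "dz": -0.076, "wx": 0, "wy": 0, "wz": 0},
  {"dx": 0, "dy": 0, "dz": -0.096, "wx": 0, "wy": 0, "wz": 0},
  {"dx": 0, "dy": 0, "dz": -0.116, "wx": 0, "wy": 0, "wz": 0},
  {"dx": 0, "dy": 0, "dz": -0.134, "wx": 0, "wy": 0, "wz": 0},
  {"dx": 0, "dy": 0, "dz": -0.147, "wx": 0, "wy": 0, "wz": 0},
  {"dx": 0, "dy": 0, "dz": -0.155, "wx": 0, "wy": 0, "wz": 0},
  {"dx": 0, "dy": 0, "dz": -0.158, "wx": 0, "wy": 0, "wz": 0},
  {"dx": 0, "dy": 0, "dz": -0.158, "wx": 0, "wy": 0, "wz": 0},
], gripper=0)

```text
time_s: 20.5
tcp_pos: [0.4818, -0.342, 0.2503]
ee_rot: [[-0.951, -0.309, -0.0], [-0.309, 0.951, 0.001], [0.0, 0.001, -1.0]]
wrist_force: [1.3, 0.3, -5.7]
gripper_width: 0.156
```

```bash
python3 -c "
from h import *
go(.53,-.025,.25,-162.2)
s=cams.capture('side');crop('pics/s13.png',s,165,125,335,325,3)"
```

```text
t 20.5 d [-0.1437  0.2867  0.0005] w [ 0.04 -0.01  0.17] F [ 1.3  0.3 -5.7] g 0.156 p [ 0.4818 -0.342   0.2503]
```

View pics/s13.png

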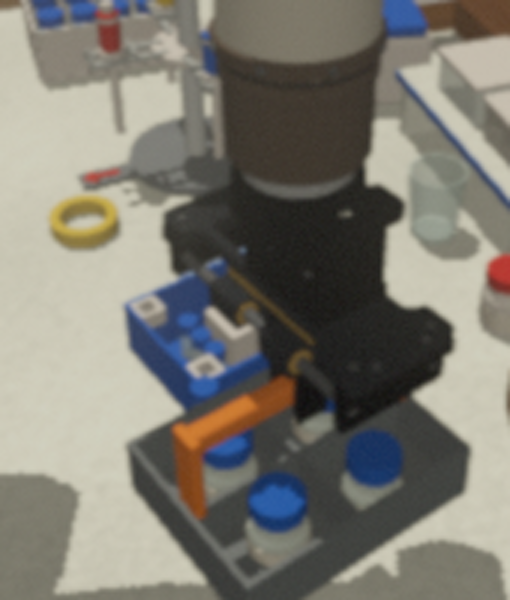

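```bash
python3 -c "
from h import *
np.set_printoptions(precision=4,suppress=True)
T=lambda u:cr(u,(235,170),8)
S=np.array([w('top',T(u),.06)[:2] for u in((93,219),(340,139),(452,480),(202,561))])
Mo=np.array([(.073,.053),(.073,-.053),(-.073,-.053),(-.073,.053)])
H=Mo.T@(S-S.mean(0));ang=np.degrees(np.arctan2(H[0,1]-H[1,0],H[0,0]+H[1,1]));print(S,S.mean(0),ang)
t=np.radians(ang);Rr=np.array([[np.cos(t),-np.sin(t)],[np.sin(t),np.cos(t)]]);print('res mm',(S-S.mean(0)-Mo@Rr.T)*1e3)
print('hole',w('top',T((272.5,349)),.049))
C=np.array([w('top',T(u),.06)[:2] for u in((48,189),(365,92),(503,508),(176,611))]);print('corners',C.mean(0))
s=r.sense();print(np.degrees(np.arctan2(s['ee_rot'][1][0],s['ee_rot'][0][0])))
"
```

```text
[[ 0.5828  0.0483]
 [ 0.6146 -0.0526]
 [ 0.476  -0.0965]
 [ 0.4441  0.0047]] [ 0.5294 -0.024 ] 17.50355519917461
res mm [[-0.2781 -0.2055]
 [-0.3106  0.0169]
 [ 0.2828  0.0843]
 [ 0.306   0.1043]]
hole [ 0.5297 -0.0243  0.049 ]
corners [ 0.5295 -0.0245]
-162.0306202828075
```

drive_tool([
  {"dx": -0.0014, "dy": 0.0029, "dz": 0, "wx": 0, "wy": 0, "wz": 0},
  {"dx": -0.005, "dy": 0.01, "dz": 0, "wx": 0, "wy": 0, "wz": 0},
  {"dx": -0.011, "dy": 0.022, "dz": 0, "wx": 0, "wy": 0, "wz": 0},
  {"dx": -0.019, "dy": 0.038, "dz": 0, "wx": 0, "wy": 0, "wz": 0.1},
  {"dx": -0.0285, "dy": 0.057, "dz": 0, "wx": 0, "wy": 0, "wz": 0.1},
  {"dx": -0.039, "dy": 0.078, "dz": 0, "wx": 0, "wy": 0, "wz": 0.2},
  {"dx": -0.05, "dy": 0.1, "dz": 0, "wx": 0, "wy": 0, "wz": 0.2},
  {"dx": -0.061, "dy": 0.122, "dz": 0, "wx": 0, "wy": 0, "wz": 0.3},
  {"dx": -0.072, "dy": 0.144, "dz": 0, "wx": 0, "wy": 0, "wz": 0.3},
  {"dx": -0.083, "dy": 0.166, "dz": 0, "wx": 0, "wy": 0, "wz": 0.4},
  {"dx": -0.094, "dy": 0.188, "dz": 0, "wx": 0, "wy": 0, "wz": 0.4},
  {"dx": -0.105, "dy": 0.21, "dz": 0, "wx": 0, "wy": 0, "wz": 0.5},
  {"dx": -0.1155, "dy": 0.231, "dz": 0, "wx": 0, "wy": 0, "wz": 0.5},
  {"dx": -0.125, "dy": 0.25, "dz": 0, "wx": 0, "wy": 0, "wz": 0.5},
  {"dx": -0.133, "dy": 0.266, "dz": 0, "wx": 0, "wy": 0, "wz": 0.5},
  {"dx": -0.139, "dy": 0.278, "dz": 0, "wx": 0, "wy": 0, "wz": 0.5},
  {"dx": -0.1425, "dy": 0.2845, "dz": 0, "wx": 0, "wy": 0, "wz": 0.5},
  {"dx": -0.144, "dy": 0.2871, "dz": 0, "wx": 0, "wy": 0, "wz": 0.5},
  {"dx": -0.144, "dy": 0.2871, "dz": 0, "wx": 0, "wy": 0, "wz": 0.5},
  {"dx": -0.144, "dy": 0.2871, "dz": 0, "wx": 0, "wy": 0, "wz": 0.5},
], gripper=0)

```text
time_s: 22.55
tcp_pos: [0.5302, -0.0252, 0.2505]
ee_rot: [[-0.954, -0.3, -0.0], [-0.3, 0.954, -0.0], [0.0, -0.0, -1.0]]
wrist_force: [0.2, -0.4, -5.5]
gripper_width: 0.16
```

```bash
python3 -c "
from h import *
go(.53,-.0244,.168,-162.5)
s=cams.capture('side');crop('pics/s14.png',s,165,95,335,285,4)
t=cams.capture('top');crop('pics/t14.png',t,215,160,335,260,6)"
```

```text
t 22.55 d [-0.0001  0.0008  0.0825] w [-0.01 -0.02 -0.05] F [ 0.2 -0.4 -5.5] g 0.16 p [ 0.5302 -0.0252  0.2505]
```

View pics/s14.png

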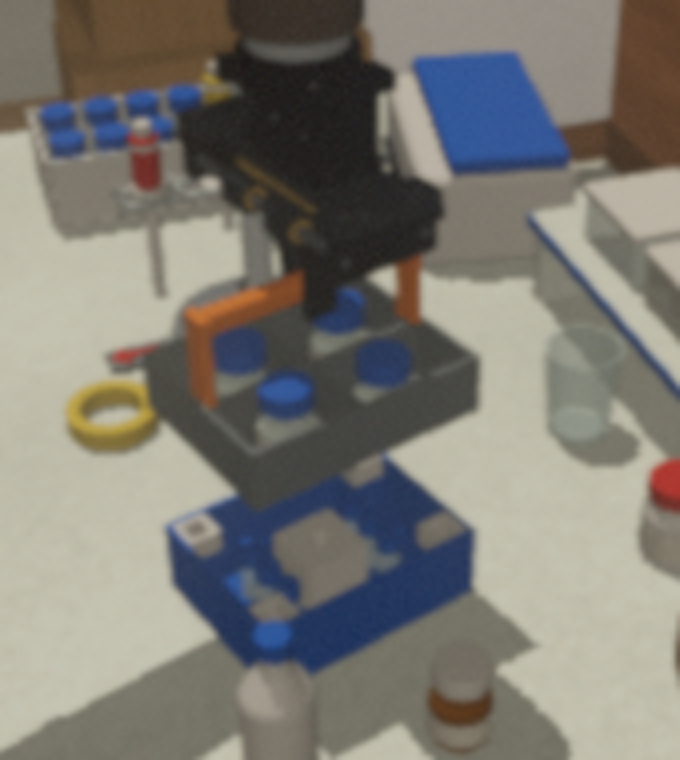

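View pics/t14.png

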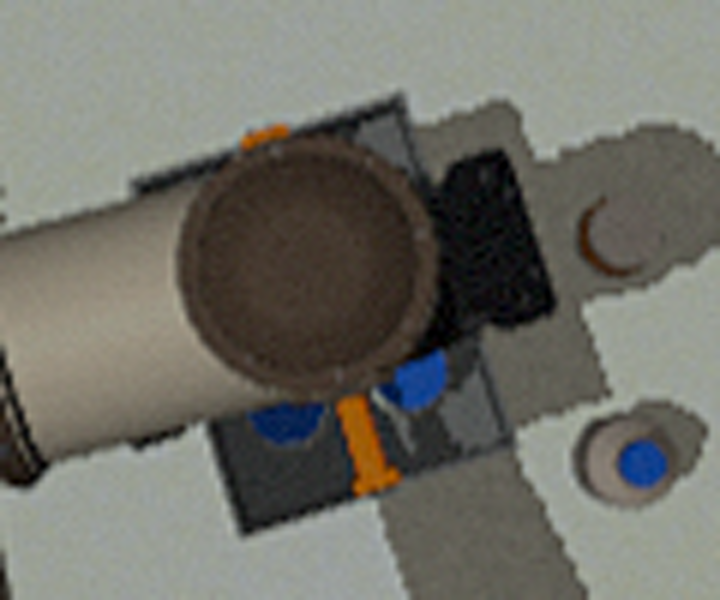

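```bash
python3 -c "
from h import *
np.set_printoptions(precision=4,suppress=True)
T=lambda u:cr(u,(215,160),6)
C=np.array([w('top',T(u),.2128)[:2] for u in((135,183),(403,95),(512,440),(243,533))]);print(C,C.mean(0),[np.linalg.norm(C[i]-C[i-1]) for i in range(4)],np.degrees(np.arctan2(*(C[1]-C[2])[::-1])),np.degrees(np.arctan2(*(C[0]-C[3])[::-1])))
E=[w('top',T(u),.2758)[:2] for u in((266,133),(378,488))];print(np.mean(E,0),E)
"
```

```text
[[ 0.5915  0.0647]
 [ 0.633  -0.0647]
 [ 0.4673 -0.1147]
 [ 0.4241  0.0135]] [ 0.529  -0.0253] [np.float64(0.1750591053695479), np.float64(0.13587296480205205), np.float64(0.17311101583847302), np.float64(0.13527034859887274)] 16.801425584828724 17.014036226219385
[ 0.5276 -0.0253] [array([ 0.6082, -0.0006]), array([ 0.4471, -0.0501])]
```

drive_tool([
  {"dx": 0, "dy": 0.0002, "dz": 0.004, "wx": 0, "wy": 0, "wz": 0},
  {"dx": 0, "dy": 0.0004, "dz": 0.013, "wx": 0, "wy": 0, "wz": 0},
  {"dx": 0, "dy": 0.0005, "dz": 0.026, "wx": 0, "wy": 0, "wz": 0},
  {"dx": 0, "dy": 0.0005, "dz": 0.041, "wx": 0, "wy": 0, "wz": 0},
  {"dx": 0, "dy": 0.0005, "dz": 0.056, "wx": 0, "wy": 0, "wz": 0},
  {"dx": 0, "dy": 0.0005, "dz": 0.068, "wx": 0, "wy": 0, "wz": 0},
  {"dx": 0, "dy": 0.0005, "dz": 0.077, "wx": 0, "wy": 0, "wz": 0},
  {"dx": 0, "dy": 0.0005, "dz": 0.082, "wx": 0, "wy": 0, "wz": 0},
  {"dx": 0, "dy": 0.0005, "dz": 0.082, "wx": 0, "wy": 0, "wz": 0},
  {"dx": 0, "dy": 0.0005, "dz": 0.082, "wx": 0, "wy": 0, "wz": 0},
], gripper=0)

```text
time_s: 23.65
tcp_pos: [0.5307, -0.0242, 0.169]
ee_rot: [[-0.954, -0.301, 0.001], [-0.301, 0.954, -0.0], [-0.001, -0.0, -1.0]]
wrist_force: [0.1, -0.1, -6.5]
gripper_width: 0.159
```

```bash
python3 -c "
from h import *
go(.53,-.0244,.1427,-162.5)
s=cams.capture('side');crop('pics/s15.png',s,185,135,305,265,6)
t=cams.capture('top');crop('pics/t15.png',t,215,160,335,260,6)"
```

```text
t 23.65 d [0.0008 0.     0.0263] w [-0.02  0.06 -0.01] F [ 0.1 -0.1 -6.5] g 0.159 p [ 0.5307 -0.0242  0.169 ]
```

View pics/s15.png

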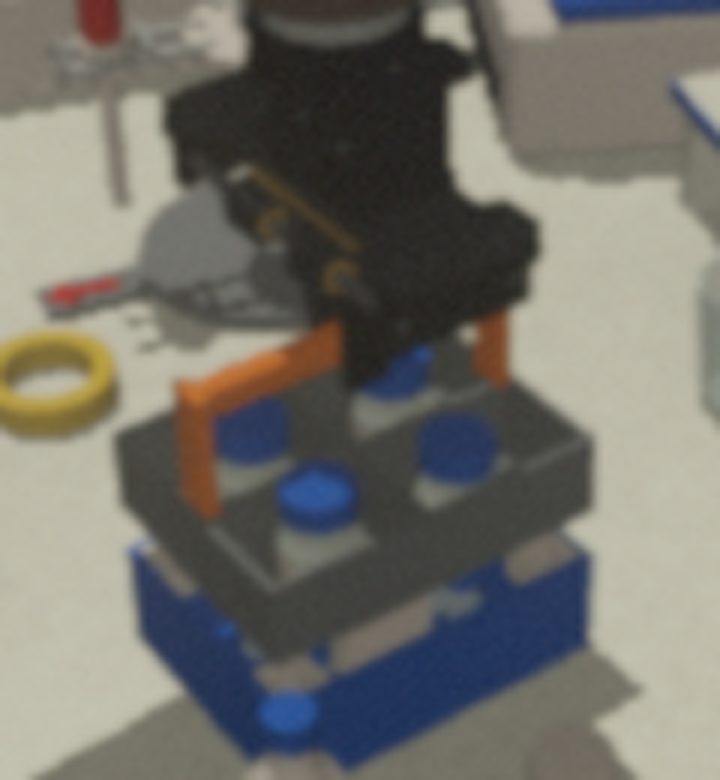

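View pics/t15.png

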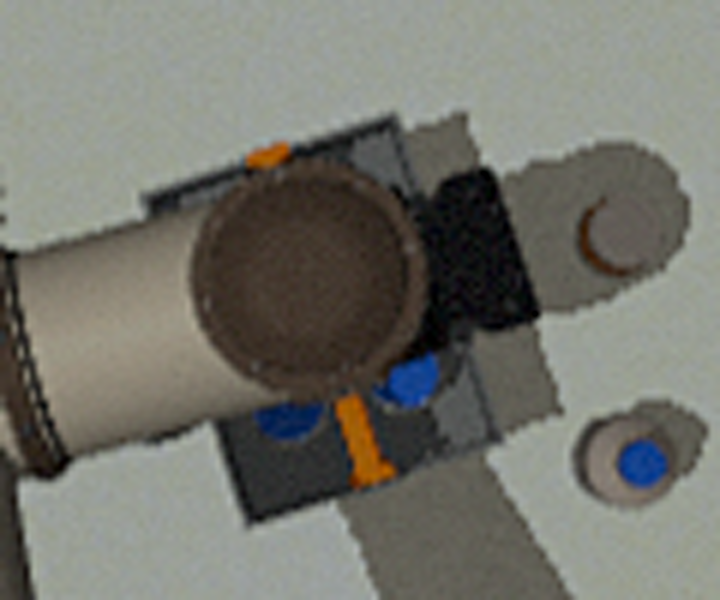

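drive_tool([
  {"dx": 0.0003, "dy": 0, "dz": 0.004, "wx": 0, "wy": 0, "wz": 0},
  {"dx": 0.0006, "dy": 0, "dz": 0.008, "wx": 0, "wy": 0, "wz": 0},
  {"dx": 0.0006, "dy": 0, "dz": 0.012, "wx": 0, "wy": 0, "wz": 0},
  {"dx": 0.0006, "dy": 0, "dz": 0.014, "wx": 0, "wy": 0, "wz": 0},
  {"dx": 0.0006, "dy": 0, "dz": 0.016, "wx": 0, "wy": 0, "wz": 0},
  {"dx": 0.0006, "dy": 0, "dz": 0.018, "wx": 0, "wy": 0, "wz": 0},
  {"dx": 0.0006, "dy": 0, "dz": 0.018, "wx": 0, "wy": 0, "wz": 0},
], gripper=0)

```text
time_s: 24.45
tcp_pos: [0.5294, -0.0244, 0.1502]
ee_rot: [[-0.954, -0.3, -0.001], [-0.3, 0.954, -0.0], [0.001, 0.0, -1.0]]
wrist_force: [0.7, -0.4, -5.7]
gripper_width: 0.157
```

```bash
python3 -c "
from h import *
go(.53,-.0244,.1427,-162.5);print(r.sense()['moment'])
s=cams.capture('side');crop('pics/s16.png',s,185,135,305,265,6)"
```

```text
t 24.45 d [-0.0005 -0.0002  0.0075] w [ 0.01 -0.04 -0.02] F [ 0.7 -0.4 -5.7] g 0.157 p [ 0.5294 -0.0244  0.1502]
[ 0.03355537 -0.08865535  0.03798416]
```

View pics/s16.png

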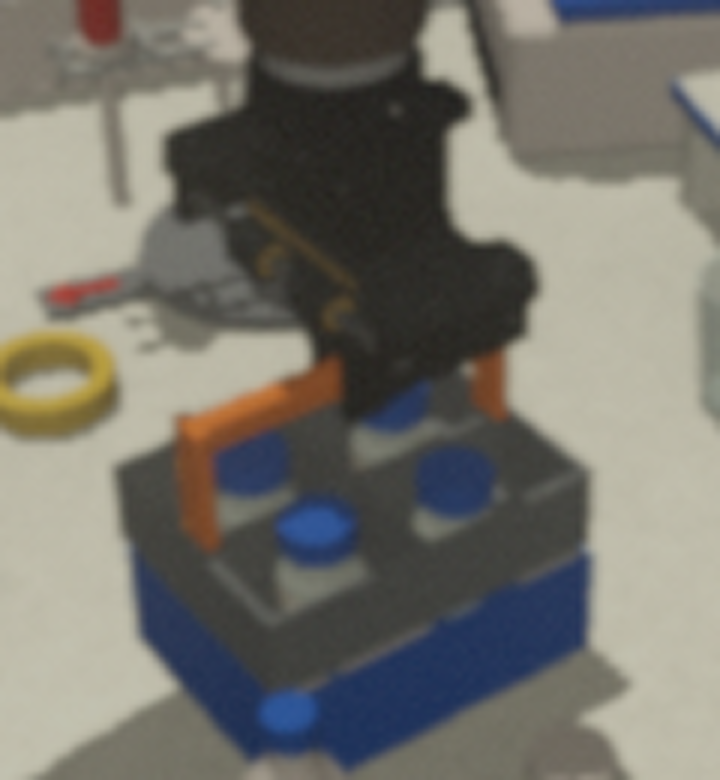

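The lugs are going in with no contact force, and the tray edges line up in the side view. Continuing slowly.

drive_tool([
  {"dx": -0.0003, "dy": 0, "dz": 0.0015, "wx": 0, "wy": 0, "wz": 0},
  {"dx": -0.0003, "dy": 0, "dz": 0.003, "wx": 0, "wy": 0, "wz": 0},
  {"dx": -0.0003, "dy": 0, "dz": 0.0045, "wx": 0, "wy": 0, "wz": 0},
  {"dx": -0.0003, "dy": 0, "dz": 0.0055, "wx": 0, "wy": 0, "wz": 0},
  {"dx": -0.0003, "dy": 0, "dz": 0.0065, "wx": 0, "wy": 0, "wz": 0},
  {"dx": -0.0003, "dy": 0, "dz": 0.0065, "wx": 0, "wy": 0, "wz": 0},
], gripper=0)

```text
time_s: 25.1
tcp_pos: [0.5298, -0.0243, 0.1439]
ee_rot: [[-0.954, -0.3, -0.0], [-0.3, 0.954, -0.0], [0.0, 0.0, -1.0]]
wrist_force: [0.1, -0.6, -6.1]
gripper_width: 0.156
```

drive_tool([
  {"dx": 0, "dy": 0, "dz": 0.001, "wx": 0, "wy": 0, "wz": 0},
  {"dx": 0, "dy": 0, "dz": 0.001, "wx": 0, "wy": 0, "wz": 0},
  {"dx": 0, "dy": 0, "dz": 0.001, "wx": 0, "wy": 0, "wz": 0},
], gripper=0)

```text
time_s: 25.4
tcp_pos: [0.5299, -0.0243, 0.1431]
ee_rot: [[-0.954, -0.3, 0.0], [-0.3, 0.954, -0.0], [-0.0, -0.0, -1.0]]
wrist_force: [-0.3, 0.0, -6.2]
gripper_width: 0.153
```

```bash
python3 -c "
from h import *
go(.53,-.0244,.1427,-162.5);print(r.sense()['moment'])
s=cams.capture('side');crop('pics/s17.png',s,185,135,305,265,6)"
```

```text
t 25.4 d [-0.0001 -0.0001  0.0004] w [-0.    0.   -0.02] F [-0.3  0.  -6.2] g 0.153 p [ 0.5299 -0.0243  0.1431]
[ 0.06287532 -0.10561303  0.03999515]
```

View pics/s17.png

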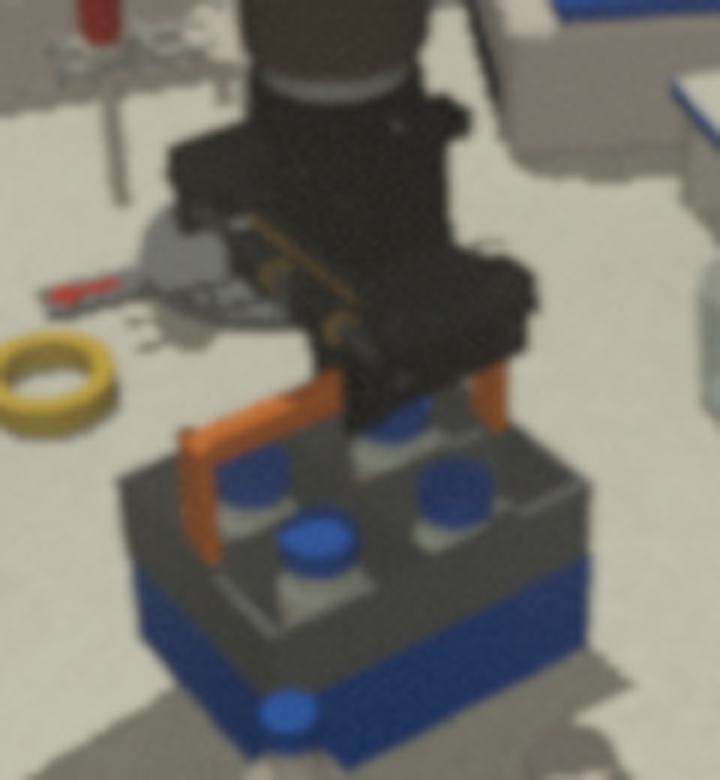

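Almost flush, and the wrist still carries the whole weight. Another 1–2 mm.

drive_tool([
  {"dx": 0, "dy": 0, "dz": 0.0008, "wx": 0, "wy": 0, "wz": 0},
  {"dx": 0, "dy": 0, "dz": 0.0008, "wx": 0, "wy": 0, "wz": 0},
  {"dx": 0, "dy": 0, "dz": 0.0008, "wx": 0, "wy": 0, "wz": 0},
], gripper=0)

```text
time_s: 25.75
tcp_pos: [0.5301, -0.0244, 0.1426]
ee_rot: [[-0.954, -0.3, 0.001], [-0.3, 0.954, -0.0], [-0.0, -0.0, -1.0]]
wrist_force: [-0.3, -0.8, -4.0]
gripper_width: 0.161
```

drive_tool([
  {"dx": 0, "dy": 0, "dz": 0.0008, "wx": 0, "wy": 0, "wz": 0},
  {"dx": 0, "dy": 0, "dz": 0.0008, "wx": 0, "wy": 0, "wz": 0},
  {"dx": 0, "dy": 0, "dz": 0.0008, "wx": 0, "wy": 0, "wz": 0},
], gripper=0)

```text
time_s: 26.05
tcp_pos: [0.5302, -0.0245, 0.1425]
ee_rot: [[-0.954, -0.301, 0.001], [-0.301, 0.954, -0.0], [-0.001, -0.001, -1.0]]
wrist_force: [-3.1, -1.9, 4.2]
gripper_width: 0.157
```

It seated at TCP z 0.1425 (expected 0.1427) and the force reversed. Releasing and lifting clear.

drive_tool([
  {"dx": 0, "dy": 0, "dz": 0, "wx": 0, "wy": 0, "wz": 0},
  {"dx": 0, "dy": 0, "dz": 0, "wx": 0, "wy": 0, "wz": 0},
  {"dx": 0, "dy": 0, "dz": 0, "wx": 0, "wy": 0, "wz": 0},
  {"dx": 0, "dy": 0, "dz": 0, "wx": 0, "wy": 0, "wz": 0},
  {"dx": 0, "dy": 0, "dz": 0, "wx": 0, "wy": 0, "wz": 0},
  {"dx": 0, "dy": 0, "dz": 0, "wx": 0, "wy": 0, "wz": 0},
  {"dx": 0, "dy": 0, "dz": 0, "wx": 0, "wy": 0, "wz": 0},
  {"dx": 0, "dy": 0, "dz": 0, "wx": 0, "wy": 0, "wz": 0},
  {"dx": 0, "dy": 0, "dz": 0, "wx": 0, "wy": 0, "wz": 0},
  {"dx": 0, "dy": 0, "dz": -0.01, "wx": 0, "wy": 0, "wz": 0},
  {"dx": 0, "dy": 0, "dz": -0.03, "wx": 0, "wy": 0, "wz": 0},
  {"dx": 0, "dy": 0, "dz": -0.065, "wx": 0, "wy": 0, "wz": 0},
  {"dx": 0, "dy": 0, "dz": -0.1, "wx": 0, "wy": 0, "wz": 0},
  {"dx": 0.03, "dy": -0.02, "dz": -0.13, "wx": 0, "wy": 0, "wz": 0},
  {"dx": 0.06, "dy": -0.06, "dz": -0.15, "wx": 0, "wy": 0, "wz": 0},
  {"dx": 0.07, "dy": -0.1, "dz": -0.16, "wx": 0, "wy": 0, "wz": 0},
  {"dx": 0.08, "dy": -0.14, "dz": -0.16, "wx": 0, "wy": 0, "wz": 0},
  {"dx": 0.08, "dy": -0.18, "dz": -0.16, "wx": 0, "wy": 0, "wz": 0},
  {"dx": 0.08, "dy": -0.22, "dz": -0.16, "wx": 0, "wy": 0, "wz": 0},
  {"dx": 0.08, "dy": -0.24, "dz": -0.16, "wx": 0, "wy": 0, "wz": 0},
], gripper=1)

```text
time_s: 28.05
tcp_pos: [0.5259, -0.28, 0.3018]
ee_rot: [[-0.955, -0.298, 0.0], [-0.298, 0.955, -0.001], [-0.0, -0.001, -1.0]]
wrist_force: [-0.7, 1.0, 0.4]
gripper_width: 1.003
```

```bash
python3 -c "
from h import *
go(.53,-.0244,.3,-162.5)
s=cams.capture('side');crop('pics/s18.png',s,165,85,345,275,4)
t=cams.capture('top');crop('pics/t18.png',t,95,130,335,270,3.2);crop('pics/t18b.png',t,235,170,315,260,8)
p=pr('top',(.484,.328,.232));print(p)"
```

```text
t 28.05 d [-0.0801  0.2428  0.0017] w [-0.04  0.01 -0.16] F [-0.7  1.   0.4] g 1.003 p [ 0.5259 -0.28    0.3018]
[143.73547101 228.08928032]
```

View pics/s18.png

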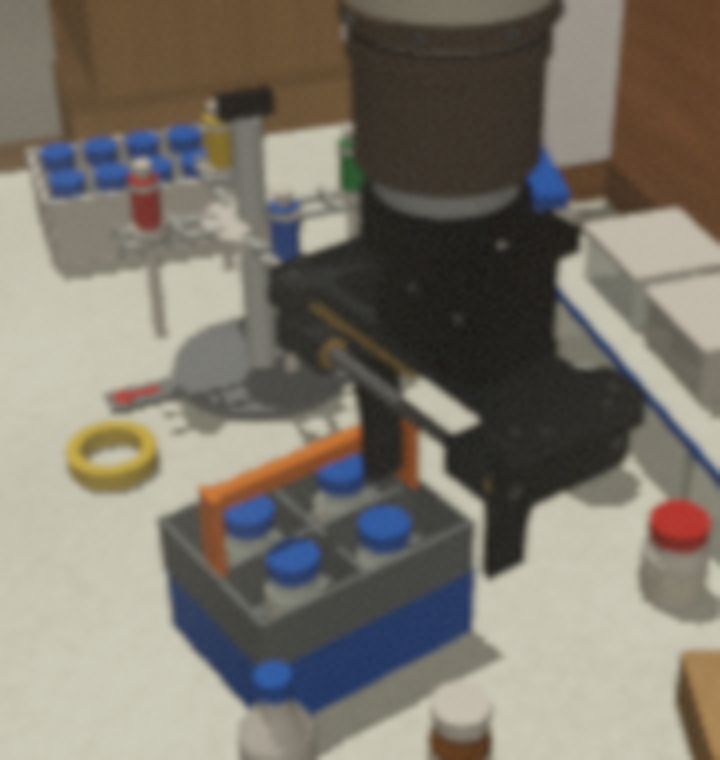

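View pics/t18.png

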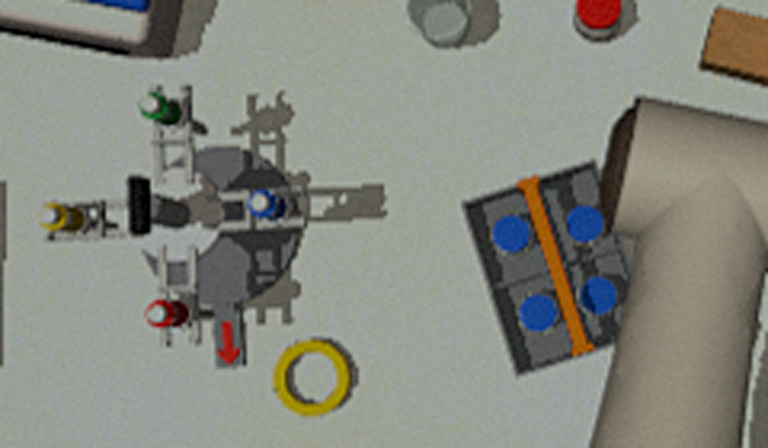

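View pics/t18b.png

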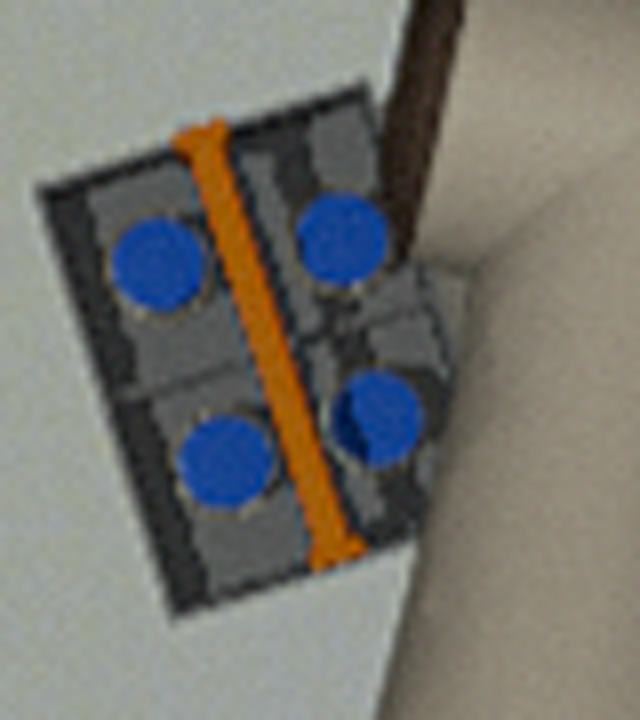

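```bash
python3 -c "
from h import *
T=lambda u:cr(u,(235,170),8)
a=w('top',T((203,137)),.168);b=w('top',T((338,555)),.168);print((a+b)/2,np.degrees(np.arctan2(*(a-b)[:2][::-1])),np.linalg.norm(a-b))
p=pr('side',(.530,-.0245,.168));print(p)
s=r.sense();print(s['time_s'],s['wrist_force'],np.abs(s['joint_velocities']).max())
print(ticket.finish_job())"
```

```text
[ 0.52729159 -0.02457743  0.168     ] 17.471004574185194 0.16347450362396204
[243.15283801 196.18604416]
28.15 [-0.49603921  0.13907912  0.37654495] 2.571892366219136
the job is handed in; nothing more can be done
None
```

The job is handed in at about 28 s of the 72 s allowed. No verdict was reported, so the results below come from my own measurements.

- **Carousel:** I gripped the knob and turned it by −78.5°. The empty hook ended up above the red arrow, at about −177° to −178° in world terms against −177° for the arrow.
- **Pipette:** I lifted it out of the blue tray and slid it into the fork from outside. It bore on the prongs at the expected height, and I released it. The last top picture puts its button within about 0.5 px (1–2 mm) of the seat, and the side view shows it upright.
- **Grey tray:** I carried it by the handle and lowered it in small steps. The lugs entered with no side force, and the tray bottomed at TCP height 0.1425 m (0.1427 m expected). I then released it and backed the arm off.
- **Last checks:**
  - The side view shows the tray flush and the jars upright.
  - The tray's turn measures 17.47° against 17.50° for the blue tray.
  - The bystanders visible in the last views look unmoved; the carton and beaker were only partly in frame.

**One disagreement:** the last handle-bar measurement puts the tray centre about 2 mm lower in x than the gripper readings and the earlier corner measurement. The same bar read about 1.4 mm low in x the same way before seating, so I put it down to my pixel readings. It is within the 6 mm limit either way.

**Not fully settled at hand-in:** joint speeds read up to 2.6°/s just beforehand. The arm was clear of everything.

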